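# Count to the third gap and file the lantern slide

## Robot

A 7-joint arm with a two-finger parallel gripper is mounted at the origin on the work surface. World frame = base frame: x ahead of the robot, y to its left, z up, the work surface at z = 0. Lengths are in m, angles in rad, forces in N, time in s.
With the tool pointing down it reaches from about 0.35 to 0.9 m from the base axis. Payload 7.2 kg.
Tool frame: the origin (TCP) lies on the centre line of the jaws, within the pads' length; the fingertips stand 22 mm ahead of it and the grasp point (between the pads) lies 3 mm ahead of it; y points along the fingers, x is the direction in which the jaws open and shut, and the axes are right-handed (so a half turn about y gives the same grasp; the last joint's range is limited). The gripper opens to 85 mm and grips with 20 to 120 N. Pads are 22 mm wide; open, the fingers measure 114 mm over their backs; the gripper's body (76 mm by 85 mm) begins 54 mm behind the grasp point. The pads swing forward as they close: fully open they stand 13 mm farther back than shut.
Start: joints at [-1.289, 0.411, -0.013, 1.596, 0.006, 1.134, -0.082], TCP at [0.214, 0.587, 0.253] pointing down, gripper open.
Joint ranges: [-2.95, 2.95], [-0.29, 1.99], [-1.47, 1.44], [0.14, 2.54], [-1.03, 4.17], [0.13, 1.85], [-2.86, 2.86]. Speed limits (rad/s): [2.39, 2.39, 3.01, 3.01, 3.14, 3.14, 3.14].

## Interface

Orientations are given as a 3x3 rotation matrix whose columns are the frame's x, y, z axes.
In Python, from workcell import manip gives the robot as it stands.
- The arm moves only by the shell command python3 -m pendant 'ROWS' [FORCE]. ROWS is JSON, a list of rows, each an object with "xyz": the shift along the tool's x, y, z in units of 30 mm (1.0 is 30 mm), a list of three; "spin": the turn about the tool's y in units of 6 degrees (1.0 is 6 degrees); "claw": the closure, from 0 (fully open) to 1 (shut). In form: [{"xyz": [x, y, z], "spin": spin, "claw": claw}, ...]. A call has 1 to 12 rows; each row is the pose to reach, as a shift and turn from the pose commanded when the call began, along the tool's axes at that moment; what a row does not reach only later rows make up. A row lasts 1/12 s, in which the tool goes at most 41.7 mm and 7.16 degrees, less where a joint would pass 70% of its speed; a pose out of reach is approached as far as the arm can. A call with a gripper value outside its range is refused whole. The fingers move at their own pace and stop on an object; FORCE is the grip in N (left out, the last holds). Time passes only in rows, so rows that repeat a pose let the fingers close. It gives the time, the measured TCP pose, the force and the opening at its end, in the units of the state.
- manip.get_obs(): the state, without advancing time (a new reading comes with each control period).
- manip.read_camera(name): name is "scene" or "side" or "wrist"; returns the picture (384x512x3 uint8, red, green, blue); there is no depth.
- manip.camera_info(name): a dict with "mtx" (3x3 intrinsics, pixels), "R" (3x3) and "t" (3): a world point X has camera coordinates R X + t. Camera axes: x right, y down, z forward; pixel columns grow to the right and rows downward; lengths in m; the calibration is good to about 2 mm. A picture is of the moment at which its call begins: read the wrist's pose just before it. camera_info takes no time and is no camera call; for the wrist camera it gives the pose at the moment of the call.
- manip.job_done(): hands the job in, once; it reports no verdict.
The state is a dict: "t": time; "joint_positions": joint angles; "qd": joint speeds; "joint_efforts": joint torques, N m; "ee_pos": TCP position; "eef_rot": TCP orientation; "wrist_force": force on the tool from outside, world axes, zero at the start; "moment": the same for the moment, N m; "gripper_width": finger opening in m.
Only numpy, scipy, OpenCV 4.12 (cv2) and the standard library are available. Lean on these libraries where they do the work, as an engineer would, in place of code of your own. Each camera call takes 0.05 s, during which the arm holds its last target.

## Task

Starting from the end of the wooden rack that has the brass post, run a fingertip along the back rail towards the other end and count the gaps, tipping over the white flag of the first, second and third gap in that order as you pass and leaving the other three flags standing. Then push the red-mounted slide, flat on the sill and never lifted, into that third gap until it is fully home against the back stop. Do not disturb the other things on the sill, and finish clear of everything.

Things in the scene. Friction and masses are not known exactly. Their poses are not given: they have to be found in the camera images.
- rack: Fixed pine rack. Back stop 402 mm long (y), x 0 to +20, 36 tall; seven dividers 6 thick, 25 tall, from it to x = -42, at y = 0, +-66, +-132, +-198 mm. Six gaps A to F, 60 wide, centred at y = +165, +99, +33, -33, -99, -165, open in front and above, the sill as floor. Origin on the sill under the middle of the stop's front face; x away from the robot into the gaps, y to the left. Yaw varies.
- slide: Lantern slide in a red mount with a grey glass window, 56 mm long (its x), 50 mm wide (its y), 10 mm thick, about 60 g, loose and flat on the sill in front of the rack. Origin: centre of its underside; x roughly towards the rack. Fully home, its centre is 28 mm in front of the back stop and its rear end sticks 14 mm out of the gap.
- start_post: Turned brass post 28 mm across, 44 mm tall, fixed at one end of the rack (either end): x = -20, y = +223 or -223 mm in the rack's frame. The gap next to it is the first. Origin: centre of its underside.
- plain_post: Plain black post 22 mm across, 24 mm tall, fixed at the other end of the rack. Origin: centre of its underside.
- flag_a (a joint): White flag of gap A: upright plate 28 mm tall, 18 wide along the rack's x, 3 thick, hinged at its foot at x = +10, y = +165, z = 36 mm in the rack's frame. Value: lean in rad, 0 upright, positive to the rack's -y, negative to +y, stops at 1.4 each way. Tips at about 1 N and stays where it is left.
- flag_b (a joint): White flag of gap B: upright plate 28 mm tall, 18 wide along the rack's x, 3 thick, hinged at its foot at x = +10, y = +99, z = 36 mm in the rack's frame. Value: lean in rad, 0 upright, positive to the rack's -y, negative to +y, stops at 1.4 each way. Tips at about 1 N and stays where it is left.
- flag_c (a joint): White flag of gap C: upright plate 28 mm tall, 18 wide along the rack's x, 3 thick, hinged at its foot at x = +10, y = +33, z = 36 mm in the rack's frame. Value: lean in rad, 0 upright, positive to the rack's -y, negative to +y, stops at 1.4 each way. Tips at about 1 N and stays where it is left.
- flag_d (a joint): White flag of gap D: upright plate 28 mm tall, 18 wide along the rack's x, 3 thick, hinged at its foot at x = +10, y = -33, z = 36 mm in the rack's frame. Value: lean in rad, 0 upright, positive to the rack's -y, negative to +y, stops at 1.4 each way. Tips at about 1 N and stays where it is left.
- flag_e (a joint): White flag of gap E: upright plate 28 mm tall, 18 wide along the rack's x, 3 thick, hinged at its foot at x = +10, y = -99, z = 36 mm in the rack's frame. Value: lean in rad, 0 upright, positive to the rack's -y, negative to +y, stops at 1.4 each way. Tips at about 1 N and stays where it is left.
- flag_f (a joint): White flag of gap F: upright plate 28 mm tall, 18 wide along the rack's x, 3 thick, hinged at its foot at x = +10, y = -165, z = 36 mm in the rack's frame. Value: lean in rad, 0 upright, positive to the rack's -y, negative to +y, stops at 1.4 each way. Tips at about 1 N and stays where it is left.
- reservoir: Bystander: pewter lamp reservoir shaped like an inkwell, 72 mm across, 50 mm tall, loose on the sill to the right. Origin: centre of its underside.
- lens_hood: Bystander: turned boxwood lens hood, a flared tube 45 mm tall, 64 mm across the top, loose on the sill to the left. Origin: centre of its underside.
- cleaner: Bystander: small amber bottle, 40 mm across, 85 mm tall, at the left. Origin: centre of its underside.
- duster: Bystander: blue pad, 90 x 45 x 28 mm, at the right. Origin: centre of its underside.
- blank_mount: Bystander: empty grey slide mount lying flat, 80 x 80 x 6 mm, at the near left. Origin: centre of its underside.
- loupe_cup: Bystander: blue bowl, 70 mm across, 60 mm tall, at the near right. Origin: centre of its underside.
Mind the look-alikes: they are no part of the job. Of the things that look like the slide, the smallest one is meant.

How it is judged:
By the outcome, as a careful person would: the job done as asked, in the order asked, and still so for the second after the job is handed in, with the robot touching nothing.
It also fails if it takes over 72 s, if anything falls off the work surface, if the arm or the gripper's body presses on something with over 40 N, if the wrist force passes 120 N, or if a joint passes its speed limit or range.

## Working session

There is one attempt and no reset: what is moved stays moved. The work goes in short steps, Python scripts to look and compute and a shell command to move; the robot and the scene stay as the last step left them, time stands still between calls to the robot, and variables do not carry over. Pictures are saved under pics/ and viewed, and the job is handed in when it is done.

```bash
mkdir -p pics; ls; python3 - <<'E'
from workcell import manip
import cv2,numpy as np
o=manip.get_obs();print(o['t'],o['ee_pos'],o['eef_rot'],o['gripper_width'])
for n in ['scene','side','wrist']:
    i=manip.camera_info(n);print(n,i['mtx'],i['R'],i['t'])
    im=manip.read_camera(n);cv2.imwrite(f'pics/{n}0.png',im[:,:,::-1])
E
```

```text
pics
0.0 [0.2140682  0.58670752 0.25241972] [[ 3.42636534e-01 -4.59188535e-04 -9.39467932e-01]
 [ 9.39466585e-01 -1.59459046e-03  3.42636823e-01]
 [-1.65540151e-03 -9.99998623e-01 -1.14972666e-04]] 0.08545547144813696
scene [[352.92528835   0.         252.55407158]
 [  0.         352.92528835 185.73138423]
 [  0.           0.           1.        ]] [[ 0.80592321  0.59198998  0.00597037]
 [ 0.34629763 -0.46321517 -0.81578775]
 [-0.48017262  0.6595298  -0.57832058]] [-0.38851902 -0.11582092  1.27087999]
side [[455.11069782   0.         257.51365039]
 [  0.         455.11069782 192.60343789]
 [  0.           0.           1.        ]] [[ 8.60291550e-01 -5.09802245e-01 -3.46839873e-04]
 [-3.97172021e-01 -6.69801148e-01 -6.27392069e-01]
 [ 3.19613572e-01  5.39877850e-01 -7.78703456e-01]] [-0.44014341  0.23016055  1.39593925]
wrist [[282.91407786   0.         253.56235762]
 [  0.         282.91407786 188.68488264]
 [  0.           0.           1.        ]] [[ 0.34268884  0.93944716 -0.00183917]
 [ 0.89222182 -0.32484796  0.31371009]
 [ 0.2941166  -0.1091459  -0.94951703]] [-0.62426619 -0.04062737  0.38104643]
```

View pics/scene0.png

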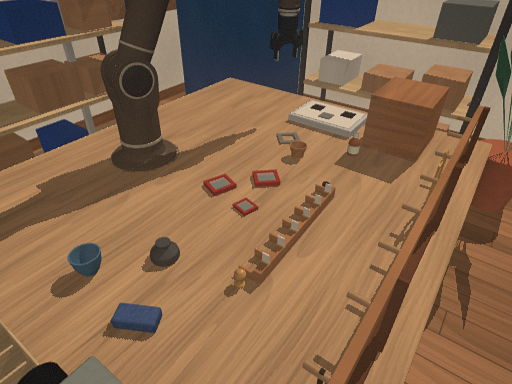

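View pics/side0.png

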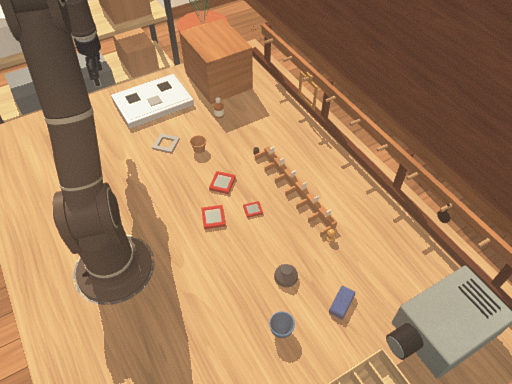

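View pics/wrist0.png

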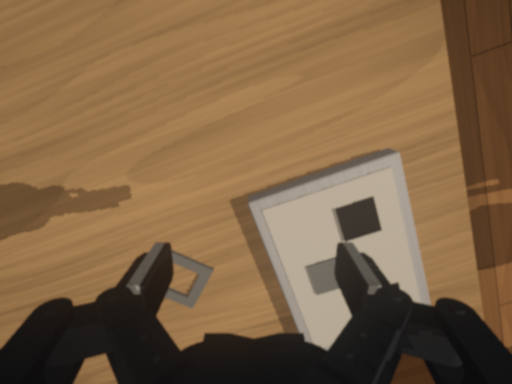

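Scene view: the brass post is at (239,278), at the right-hand end, so the first, second and third gaps are F, E and D. Slide candidates in scene: red mounts at (220,184), (266,178) and (245,206). In side they are at (213,217), (222,183) and (253,210). The one at (245,206) looks smallest, so I'll check its size and take a close crop.

```bash
cat > h.py <<'E'
import numpy as np,cv2
from workcell import manip
def ray(n,uv,info=None):
    i=info or manip.camera_info(n);R,t,K=map(np.array,(i['R'],i['t'],i['mtx']))
    c=-R.T@t; d=R.T@np.linalg.inv(K)@np.array([uv[0],uv[1],1.]);return c,d/np.linalg.norm(d)
def onplane(n,uv,z,info=None):
    c,d=ray(n,uv,info);return c+d*(z-c[2])/d[2]
def proj(n,X,info=None):
    i=info or manip.camera_info(n);p=np.array(i['mtx'])@(np.array(i['R'])@np.array(X)+np.array(i['t']));return p[:2]/p[2]
def tri(l):
    A=0;b=0
    for n,uv in l:
        c,d=ray(n,uv);P=np.eye(3)-np.outer(d,d);A=A+P;b=b+P@c
    return np.linalg.solve(A,b)
def reds(im,n,z=.010,info=None):
    h=cv2.cvtColor(im,cv2.COLOR_BGR2HSV)
    m=(((h[...,0]<6)|(h[...,0]>172))&(h[...,1]>150)&(h[...,2]>60)).astype(np.uint8)
    cs,_=cv2.findContours(m,cv2.RETR_EXTERNAL,cv2.CHAIN_APPROX_NONE);out=[]
    for c in cs:
        if cv2.contourArea(c)<60: continue
        P=np.array([onplane(n,p,z,info)[:2] for p in c[:,0,:].astype(float)])
        r=cv2.minAreaRect((P*1000).astype(np.float32))
        out.append((c[:,0].mean(0).round(),np.round(r[0],1),np.round(r[1],1),round(r[2],1)))
    return out
E
python3 - <<'E'
from h import *
for n in ['scene','side']:
    im=cv2.imread(f'pics/{n}0.png')
    for r in reds(im,n): print(n,*r)
s=cv2.imread('pics/scene0.png')[165:300,190:350];cv2.imwrite('pics/c1.png',cv2.resize(s,None,fx=5,fy=4.4,interpolation=2))
s=cv2.imread('pics/side0.png')[135:250,195:350];cv2.imwrite('pics/c2.png',cv2.resize(s,None,fx=5,fy=5,interpolation=2))
E
```

```text
scene [245. 206.] [479.7 -34.6] [54.4 61.5] 75.9
scene [220. 184.] [349.6   6.4] [85.5 83.8] 69.7
scene [266. 178.] [445.9 121.6] [80.4 87.8] 43.5
side [213. 216.] [346.8  11.2] [84.4 69.3] 69.7
side [253. 209.] [476.1 -27.8] [50.1 54.4] 75.8
side [222. 182.] [442.3 129. ] [85.6 71. ] 43.9
```

View pics/c1.png

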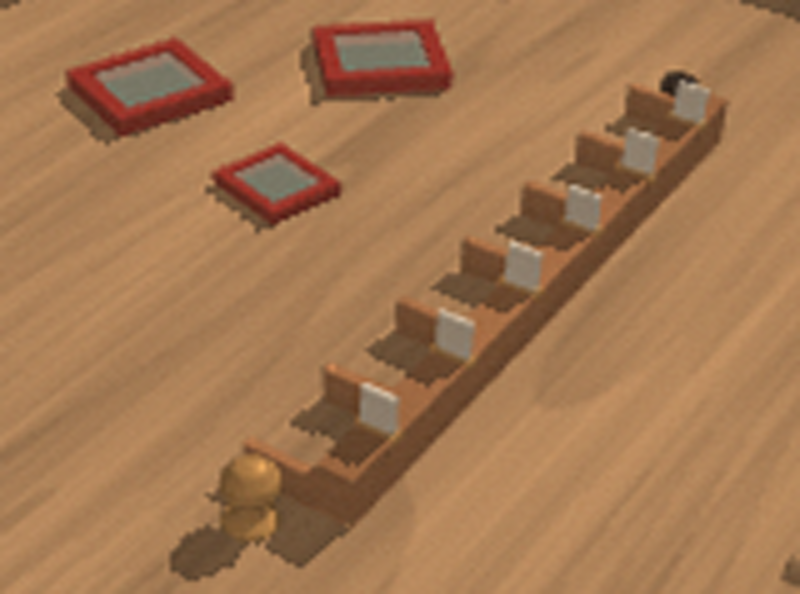

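View pics/c2.png

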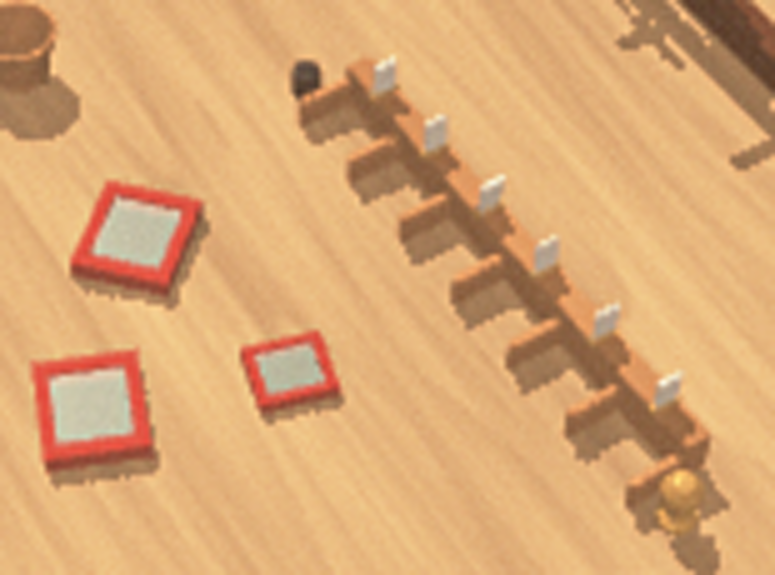

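The crop shows the smallest red mount at scene (245,206), about 56 × 50 mm, while the other two are about 84 mm. Six white flags are upright and the brass post is at the lower-right end. Next I'll locate the flags in both views.

```bash
cat >> h.py <<'E'
def blobs(im,roi,f,amin=8):
    x0,y0,x1,y1=roi;h=cv2.cvtColor(im,cv2.COLOR_BGR2HSV)[y0:y1,x0:x1]
    m=f(h).astype(np.uint8);n,l,s,c=cv2.connectedComponentsWithStats(m)
    return [(c[i]+[x0,y0],s[i][4]) for i in range(1,n) if s[i][4]>=amin]
white=lambda h:(h[...,1]<60)&(h[...,2]>120)
E
python3 - <<'E'
from h import *
a=blobs(cv2.imread('pics/scene0.png'),(250,175,345,270),white)
b=blobs(cv2.imread('pics/side0.png'),(260,140,345,225),white)
a=sorted(a,key=lambda p:p[0][0]);b=sorted(b,key=lambda p:-p[0][0])
print([x[1] for x in a],[x[1] for x in b])
F=[]
for p,q in zip(a,b):
    X=tri([('scene',p[0]),('side',q[0])]);F.append(X)
    print(p[0].round(1),q[0].round(1),X.round(4),onplane('scene',p[0],.05)[:2].round(4),onplane('side',q[0],.05)[:2].round(4))
F=np.array(F)
s=np.array([-165,-99,-33,33,99,165])/1000
A=np.c_[s,np.ones(6)];k=np.linalg.lstsq(A,F[:,:2],rcond=None)[0]
print(k,np.linalg.norm(k[0]),np.degrees(np.arctan2(-k[0][0],k[0][1])),(F[:,:2]-A@k)*1000)
E
```

```text
[np.int32(10), np.int32(36), np.int32(41), np.int32(20), np.int32(32), np.int32(31), np.int32(30), np.int32(29)] [np.int32(14), np.int32(15), np.int32(15), np.int32(15), np.int32(17), np.int32(17)]
[259.  177.9] [328.1 212.2] [ 0.6102 -0.2221  0.2158] [0.4627 0.0585] [ 0.6629 -0.1906]
[265.3 257.5] [315.7 198.4] [ 0.6524 -0.1523  0.0425] [ 0.6602 -0.1942] [ 0.6614 -0.124 ]
[267.7 176.9] [303.5 185.7] [ 0.597  -0.1247  0.1879] [0.4806 0.0786] [ 0.6575 -0.0585]
[281.8 242. ] [292.8 173.1] [ 0.6439 -0.0413  0.029 ] [ 0.6635 -0.1301] [0.6577 0.0075]
[294.  225.6] [281.6 161.2] [0.6386 0.0272 0.0304] [ 0.6569 -0.0627] [0.6545 0.0743]
[306.3 211.5] [271.4 149.6] [0.6367 0.097  0.0301] [0.6544 0.0041] [0.6533 0.1411]
[[ 0.05949526  0.96000458]
 [ 0.62981638 -0.06937701]] 0.9618463862288256 -3.546309210364758 [[ -9.75092327   5.65566912]
 [ 28.51708111  12.07309626]
 [-30.81545225 -23.62961057]
 [ 12.1376178   -3.63123128]
 [  2.85741308   1.58056365]
 [ -2.94573646   7.95151283]]
```

```bash
python3 - <<'E'
from h import *
a=blobs(cv2.imread('pics/scene0.png'),(250,175,345,270),white)
a=[p for p in a if not(p[0][0]<285 and p[0][1]<200)]
b=blobs(cv2.imread('pics/side0.png'),(260,140,345,225),white)
a=sorted(a,key=lambda p:p[0][0]);b=sorted(b,key=lambda p:-p[0][0])
print([x[1] for x in a])
F=[]
for p,q in zip(a,b):
    X=tri([('scene',p[0]),('side',q[0])]);F.append(X)
    print(p[0].round(1),q[0].round(1),X.round(4),onplane('scene',p[0],.05)[:2].round(4),onplane('side',q[0],.05)[:2].round(4))
F=np.array(F)
s=np.array([-165,-99,-33,33,99,165])/1000
A=np.c_[s,np.ones(6)];k=np.linalg.lstsq(A,F[:,:2],rcond=None)[0]
print(k,np.linalg.norm(k[0]),np.degrees(np.arctan2(-k[0][0],k[0][1])),((F[:,:2]-A@k)*1000).round(1))
E
```

```text
[np.int32(36), np.int32(20), np.int32(32), np.int32(31), np.int32(30), np.int32(29)]
[265.3 257.5] [328.1 212.2] [ 0.661  -0.1935  0.0519] [ 0.6602 -0.1942] [ 0.6629 -0.1906]
[281.8 242. ] [315.7 198.4] [ 0.6619 -0.1246  0.047 ] [ 0.6635 -0.1301] [ 0.6614 -0.124 ]
[294.  225.6] [303.5 185.7] [ 0.6566 -0.0602  0.0498] [ 0.6569 -0.0627] [ 0.6575 -0.0585]
[306.3 211.5] [292.8 173.1] [0.6554 0.004  0.0523] [0.6544 0.0041] [0.6577 0.0075]
[317.5 198.9] [281.6 161.2] [0.6529 0.0718 0.0512] [0.6523 0.0712] [0.6545 0.0743]
[327.6 187.7] [271.4 149.6] [0.6511 0.1375 0.0514] [0.6505 0.1362] [0.6533 0.1411]
[[-0.03356549  0.999329  ]
 [ 0.65649606 -0.02752878]] 0.9998925373741544 1.9237292698057409 [[-1.  -1.1]
 [ 2.1  1.8]
 [-1.   0.3]
 [ 0.  -1.5]
 [-0.3  0.4]
 [ 0.2  0.1]]
```

```bash
cat >> h.py <<'E'
RO=np.array([0.6465,-0.0279]);RY=np.radians(1.92)
def rk(x,y,RO=None,yaw=None):
    RO=globals()['RO'] if RO is None else RO;a=RY if yaw is None else yaw
    return RO+x*np.array([np.cos(a),np.sin(a)])+y*np.array([-np.sin(a),np.cos(a)])
def go(p,yawx=None):
    "units to reach world TCP p, tool-x heading yawx deg"
    o=manip.get_obs();R=np.array(o['eef_rot']);d=R.T@(np.array(p)-o['ee_pos'])
    h=np.degrees(np.arctan2(R[1,0],R[0,0]));s=0 if yawx is None else -(((yawx-h+180)%360)-180)/6
    print('t',round(o['t'],2),'ee',np.round(o['ee_pos'],4),'head',round(h,2),'-> xyz',(d/.03).round(3),'spin',round(s,3))
E
python3 - <<'E'
from h import *
o=manip.get_obs();i=manip.camera_info('wrist');c=-np.array(i['R']).T@np.array(i['t'])
print((np.array(o['eef_rot']).T@(c-o['ee_pos'])).round(4), np.array(o['eef_rot']).T@np.array(i['R'])[2])
go([0.50,-.08,.30],91.9); go([*rk(.013,-.197),.12],91.9)
E
```

```text
[ 0.0002 -0.1209  0.081 ] [-3.24423578e-04  9.49557100e-01 -3.13594017e-01]
t 0.15 ee [0.2141 0.5868 0.2526] head 69.96 -> xyz [-17.618  -1.555 -16.57 ] spin -3.656
t 0.15 ee [0.2141 0.5868 0.2526] head 69.96 -> xyz [-20.234   4.449 -23.419] spin -3.656
```

```bash
python3 -m pendant '[{"xyz":[-1,-1,-0.95],"spin":-0.4,"claw":1},{"xyz":[-2,-1.5,-1.9],"spin":-0.8,"claw":1},{"xyz":[-3,-1.5,-2.8],"spin":-1.2,"claw":1},{"xyz":[-4,-1.5,-3.8],"spin":-1.6,"claw":1},{"xyz":[-5,-1.5,-4.7],"spin":-2,"claw":1},{"xyz":[-6,-1.5,-5.6],"spin":-2.4,"claw":1},{"xyz":[-7,-1.5,-6.6],"spin":-2.8,"claw":1},{"xyz":[-8,-1.5,-7.5],"spin":-3.2,"claw":1},{"xyz":[-9,-1.5,-8.5],"spin":-3.6,"claw":1},{"xyz":[-10,-1.5,-9.4],"spin":-3.65,"claw":1},{"xyz":[-11,-1.5,-10.3],"spin":-3.65,"claw":1},{"xyz":[-12,-1.5,-11.3],"spin":-3.65,"claw":1}]' 20; python3 -c "
from h import *
go([0.50,-.08,.30],91.9)"
```

```text
t: 1.15
ee_pos: [0.4068, 0.136, 0.2984]
eef_rot: [[-0.033, 0.0, -0.999], [0.999, 0.0, -0.033], [0.0, -1.0, -0.0]]
wrist_force: [1.2, 1.0, 0.1]
gripper_width: -0.0001
t 1.15 ee [0.4068 0.136  0.2984] head 91.86 -> xyz [-7.296 -0.056 -2.87 ] spin -0.006
```

```bash
python3 -m pendant '[{"xyz":[-1.2,0,-0.5],"spin":0,"claw":1},{"xyz":[-2.4,0,-1],"spin":0,"claw":1},{"xyz":[-3.6,0,-1.4],"spin":0,"claw":1},{"xyz":[-4.8,0,-1.9],"spin":0,"claw":1},{"xyz":[-6,0,-2.4],"spin":0,"claw":1},{"xyz":[-7,0,-2.8],"spin":0,"claw":1},{"xyz":[-7.3,0,-2.9],"spin":0,"claw":1},{"xyz":[-7.3,0,-2.9],"spin":0,"claw":1},{"xyz":[-7.3,0,-2.9],"spin":0,"claw":1}]'; python3 - <<'E'
from h import *
i=manip.camera_info('wrist');im=manip.read_camera('wrist')[:,:,::-1].copy();cv2.imwrite('pics/w1.png',im)
import pickle;pickle.dump({k:np.array(v) for k,v in i.items()},open('w1.pkl','wb'))
for r in reds(im,'wrist',.010,i): print(*r)
E
```

```text
t: 1.9
ee_pos: [0.5005, -0.0776, 0.2978]
eef_rot: [[-0.031, -0.001, -1.0], [1.0, 0.0, -0.031], [0.0, -1.0, 0.001]]
wrist_force: [0.1, 1.2, -0.1]
gripper_width: 0.0003
[288. 137.] [475.3 -27.8] [47.6 52.4] 75.6
[401. 115.] [441.6 128.2] [80.1 71.5] 43.6
[326.  37.] [345.6  11.2] [78.7 71.5] 69.2
```

View pics/w1.png

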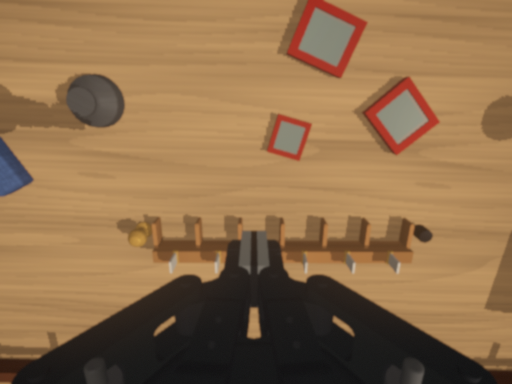

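Wrist view shows the brass post at (138,236) on the left (−y), the plain post at (424,232), six flags standing and the slide at (288,137). The slide centre is about (475.5,−28) mm with yaw about −14.4°, which agrees with the side view. Next I'll check the rack closer.

```bash
python3 - <<'E'
from h import *
import pickle
i=pickle.load(open('w1.pkl','rb'));im=cv2.imread('pics/w1.png').copy()
ov=cv2.resize(im[200:285,110:440],None,fx=2.4,fy=2.4*2,interpolation=2)
def d(X,c):
    p=proj('wrist',X,i);cv2.circle(ov,(int((p[0]-110+.5)*2.4),int((p[1]-200+.5)*4.8)),2,c,-1)
for y in np.arange(-.198,.199,.066):
    d([*rk(-.042,y),.025],(255,0,0));d([*rk(0,y),.036],(0,255,0));d([*rk(.02,y),.036],(0,255,255))
for y in np.arange(-.165,.17,.066):d([*rk(.01,y),.064],(255,0,255))
cv2.imwrite('pics/w1c.png',ov)
E
```

```text
(no output)
```

View pics/w1c.png

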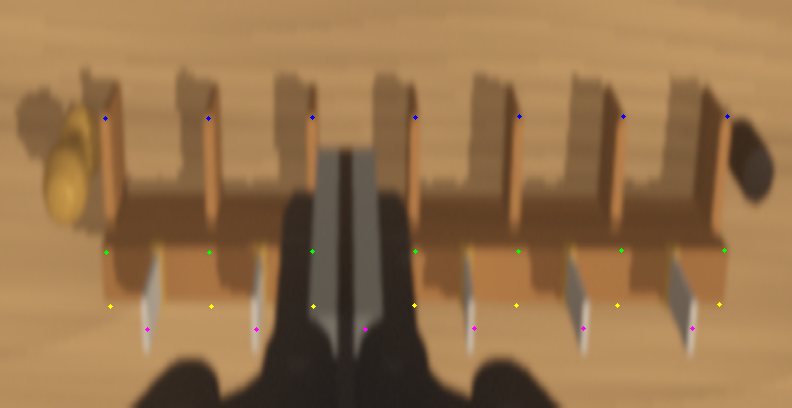

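```bash
sed -i 's/RO=np.array(\[0.6465/RO=np.array([0.6453/' h.py; python3 -c "
from h import *
go([*rk(.013,-.198),.12],91.9)"
```

```text
t 1.95 ee [ 0.5005 -0.0766  0.2979] head 91.91 -> xyz [-5.141  5.92  -5.321] spin 0.002
```

```bash
python3 -m pendant '[{"xyz":[-0.7,0.8,-0.7],"spin":0,"claw":1},{"xyz":[-1.4,1.6,-1.4],"spin":0,"claw":1},{"xyz":[-2.1,2.4,-2.1],"spin":0,"claw":1},{"xyz":[-2.8,3.2,-2.8],"spin":0,"claw":1},{"xyz":[-3.5,4,-3.5],"spin":0,"claw":1},{"xyz":[-4.2,4.7,-4.2],"spin":0,"claw":1},{"xyz":[-4.8,5.4,-4.9],"spin":0,"claw":1},{"xyz":[-5.14,5.92,-5.32],"spin":0,"claw":1},{"xyz":[-5.14,5.92,-5.32],"spin":0,"claw":1},{"xyz":[-5.14,5.92,-5.32],"spin":0,"claw":1},{"xyz":[-5.14,5.92,-5.32],"spin":0,"claw":1}]'; python3 -c "
from h import *
go([*rk(.013,-.198),.065],91.9)
for n in ['scene','side']:
    im=manip.read_camera(n)[:,:,::-1]
    im=im[165:310,190:350] if n=='scene' else im[120:250,195:360]
    cv2.imwrite(f'pics/{n}1.png',cv2.resize(im,None,fx=4,fy=4,interpolation=2))
"
```

```text
t: 2.87
ee_pos: [0.6655, -0.2248, 0.121]
eef_rot: [[-0.034, -0.0, -0.999], [0.999, 0.001, -0.034], [0.001, -1.0, 0.0]]
wrist_force: [0.0, 0.1, -0.4]
gripper_width: 0.0004
t 2.87 ee [ 0.6655 -0.2248  0.121 ] head 91.96 -> xyz [-0.021  1.866  0.018] spin 0.01
```

View pics/scene1.png

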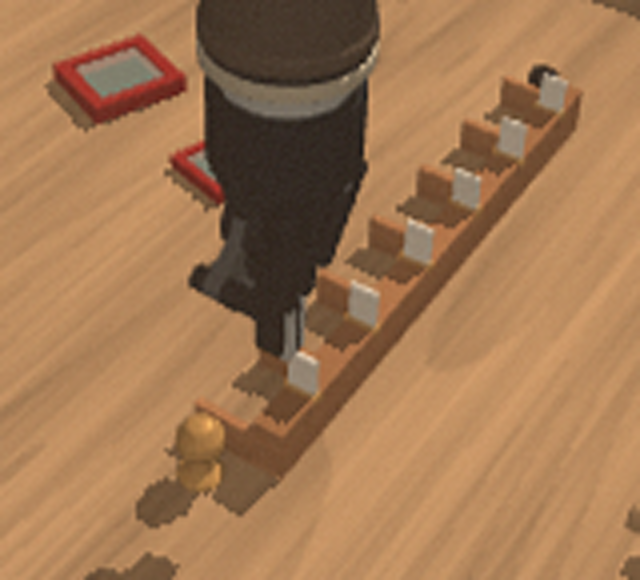

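View pics/side1.png

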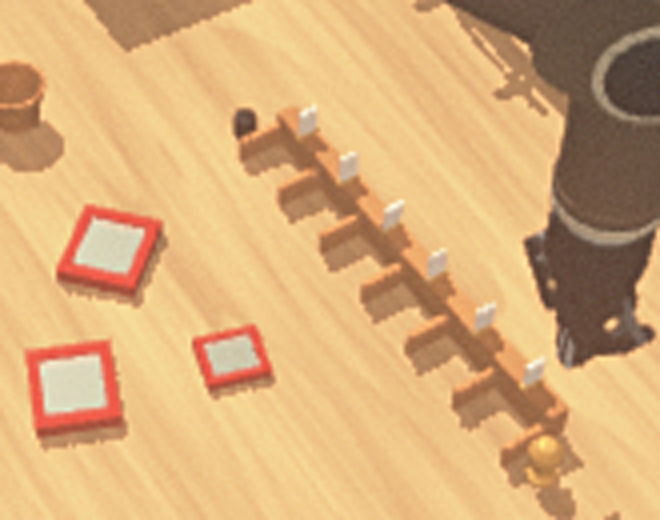

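Flags all stand in both views and the fingertip hangs above the brass-post end, so I'll descend.

```bash
python3 -c "
from h import *
print(proj('side',[.6655,-.2248,.099])-[195,120],proj('scene',[.6655,-.2248,.099])-[190,165])"
python3 -m pendant '[{"xyz":[0,0.5,0],"spin":0,"claw":1},{"xyz":[0,1,0],"spin":0,"claw":1},{"xyz":[0,1.4,0],"spin":0,"claw":1},{"xyz":[0,1.7,0],"spin":0,"claw":1},{"xyz":[0,1.86,0],"spin":0,"claw":1},{"xyz":[0,1.86,0],"spin":0,"claw":1},{"xyz":[0,1.86,0],"spin":0,"claw":1}]'; python3 -c "
from h import *
go([*rk(.013,-.010),.065],91.9)
for n in ['scene']:
    im=manip.read_camera(n)[:,:,::-1]
    im=im[165:310,190:350] if n=='scene' else im[120:250,195:360]
    cv2.imwrite(f'pics/{n}2.png',cv2.resize(im,None,fx=4,fy=4,interpolation=2))
"
```

```text
[142.2120117   90.12839362] [69.81057333 86.03829877]
t: 3.55
ee_pos: [0.6654, -0.2269, 0.0647]
eef_rot: [[-0.032, -0.0, -0.999], [0.999, -0.0, -0.032], [-0.0, -1.0, 0.0]]
wrist_force: [1.1, 0.7, 0.1]
gripper_width: -0.0001
t 3.55 ee [ 0.6654 -0.2269  0.0647] head 91.85 -> xyz [ 6.32  -0.009  0.02 ] spin -0.008
```

View pics/scene2.png

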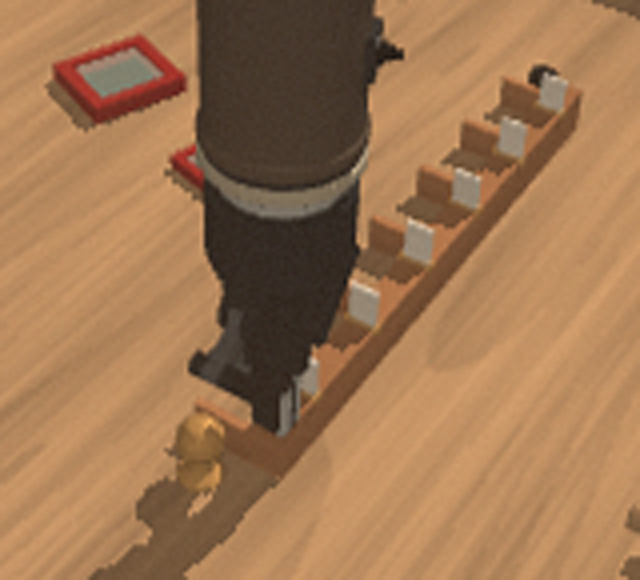

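```bash
python3 -m pendant '[{"xyz":[0.2,0,0],"spin":0,"claw":1},{"xyz":[0.4,0,0],"spin":0,"claw":1},{"xyz":[0.6,0,0],"spin":0,"claw":1},{"xyz":[0.8,0,0],"spin":0,"claw":1},{"xyz":[1,0,0],"spin":0,"claw":1},{"xyz":[1.2,0,0],"spin":0,"claw":1},{"xyz":[1.4,0,0],"spin":0,"claw":1},{"xyz":[1.6,0,0],"spin":0,"claw":1},{"xyz":[1.8,0,0],"spin":0,"claw":1},{"xyz":[1.8,0,0],"spin":0,"claw":1}]'; python3 -c "
from h import *
go([*rk(.013,-.014),.065],91.9)
for n in ['scene','side']:
    im=manip.read_camera(n)[:,:,::-1]
    im=im[165:310,190:350] if n=='scene' else im[120:250,195:360]
    cv2.imwrite(f'pics/{n}3.png',cv2.resize(im,None,fx=4,fy=4,interpolation=2))
"
```

```text
t: 4.43
ee_pos: [0.6639, -0.1704, 0.0647]
eef_rot: [[-0.034, -0.0, -0.999], [0.999, 0.002, -0.034], [0.002, -1.0, 0.0]]
wrist_force: [0.0, 0.3, -0.2]
gripper_width: 0.0002
t 4.43 ee [ 0.6639 -0.1704  0.0647] head 91.97 -> xyz [ 4.302e+00 -4.000e-03  2.200e-02] spin 0.012
```

View pics/scene3.png

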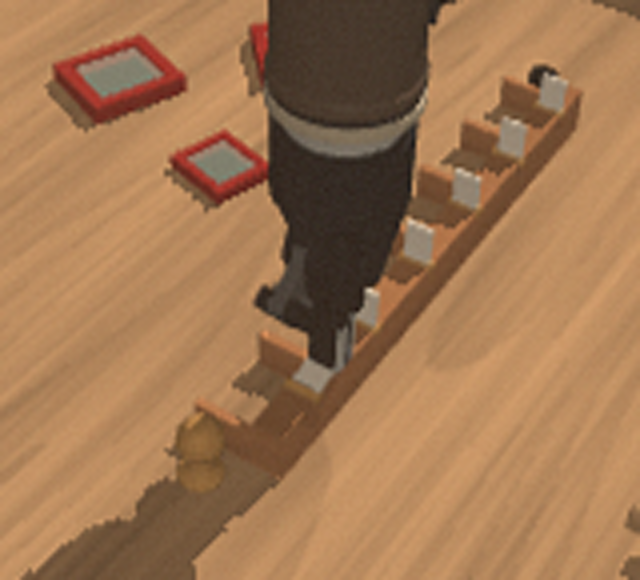

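View pics/side3.png

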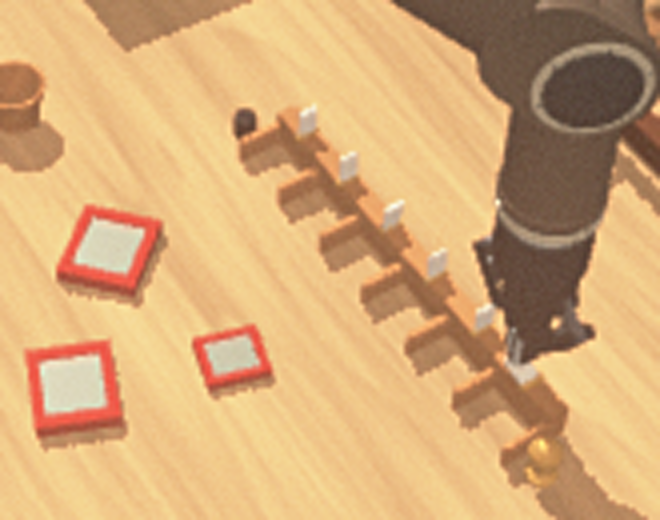

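The first flag (F) lies tipped over at scene crop (315,375) and the rest stand. I'll continue past the second and third.

```bash
python3 -m pendant '[{"xyz":[0.25,0,0],"spin":0,"claw":1},{"xyz":[0.5,0,0],"spin":0,"claw":1},{"xyz":[0.75,0,0],"spin":0,"claw":1},{"xyz":[1,0,0],"spin":0,"claw":1},{"xyz":[1.25,0,0],"spin":0,"claw":1},{"xyz":[1.5,0,0],"spin":0,"claw":1},{"xyz":[1.75,0,0],"spin":0,"claw":1},{"xyz":[2,0,0],"spin":0,"claw":1},{"xyz":[2.25,0,0],"spin":0,"claw":1},{"xyz":[2.5,0,0],"spin":0,"claw":1},{"xyz":[2.75,0,0],"spin":0,"claw":1},{"xyz":[2.75,0,0],"spin":0,"claw":1}]'; python3 -c "
from h import *
go([*rk(.013,-.014),.065],91.9)"
```

```text
t: 5.53
ee_pos: [0.6611, -0.0875, 0.0646]
eef_rot: [[-0.035, -0.0, -0.999], [0.999, 0.002, -0.035], [0.002, -1.0, 0.0]]
wrist_force: [1.0, 1.0, -0.6]
gripper_width: 0.0002
t 5.53 ee [ 0.6611 -0.0875  0.0646] head 92.0 -> xyz [ 1.538 -0.009  0.024] spin 0.016
```

Only the third flag's last stretch remains. I'll finish it and then lift straight up.

```bash
python3 -m pendant '[{"xyz":[0.25,0,0],"spin":0,"claw":1},{"xyz":[0.5,0,0],"spin":0,"claw":1},{"xyz":[0.75,0,0],"spin":0,"claw":1},{"xyz":[1,0,0],"spin":0,"claw":1},{"xyz":[1.25,0,0],"spin":0,"claw":1},{"xyz":[1.5,0,0],"spin":0,"claw":1},{"xyz":[1.5,0,0],"spin":0,"claw":1},{"xyz":[1.5,0,0],"spin":0,"claw":1},{"xyz":[1.5,-0.4,0],"spin":0,"claw":1},{"xyz":[1.5,-1,0],"spin":0,"claw":1},{"xyz":[1.5,-1.8,0],"spin":0,"claw":1},{"xyz":[1.5,-2.2,0],"spin":0,"claw":1}]'; python3 -c "
from h import *
go([.40,-.05,.20],76)
for n in ['scene','side']:
    im=manip.read_camera(n)[:,:,::-1]
    im=im[165:310,190:350] if n=='scene' else im[120:250,195:360]
    cv2.imwrite(f'pics/{n}4.png',cv2.resize(im,None,fx=4,fy=4,interpolation=2))
"
```

```text
t: 6.53
ee_pos: [0.6606, -0.0466, 0.1342]
eef_rot: [[-0.031, 0.003, -1.0], [1.0, -0.0, -0.031], [-0.001, -1.0, -0.003]]
wrist_force: [1.1, -0.9, -0.2]
gripper_width: 0.0002
t 6.53 ee [ 0.6606 -0.0466  0.1342] head 91.79 -> xyz [ 0.156 -2.22   8.678] spin 2.631
```

View pics/scene4.png

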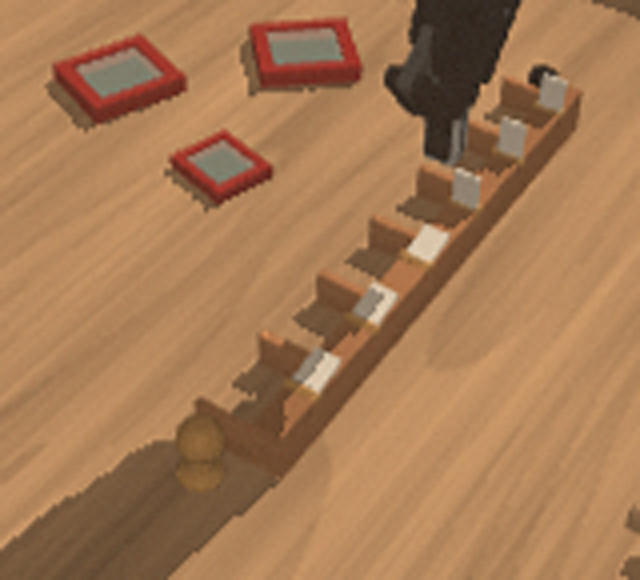

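View pics/side4.png

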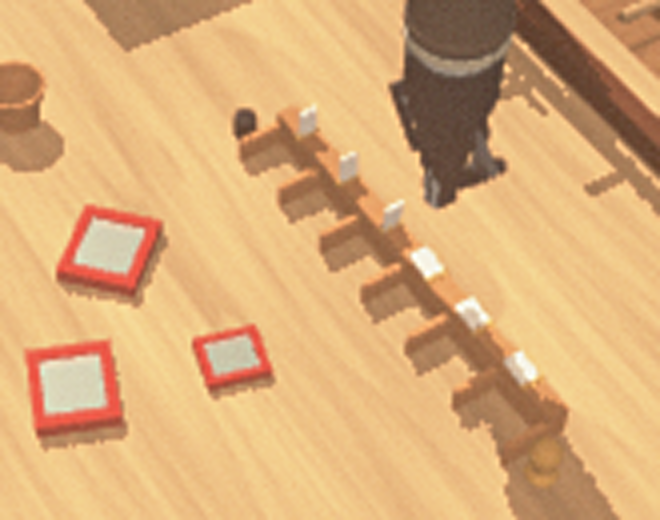

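Scene shows F, E and D lying over, with C, B and A upright. Next I straddle the slide loosely with the jaws, to square it up and line it up with the gap flat on the sill. Then I'll push it from behind.

```bash
python3 -c "
from h import *
go([.4755,-.028,.13],75.6)"
```

```text
t 6.63 ee [ 0.6612 -0.0463  0.1342] head 91.81 -> xyz [0.806 0.107 6.168] spin 2.701
```

```bash
python3 -m pendant '[{"xyz":[0.1,0,0.8],"spin":0.3,"claw":0.9},{"xyz":[0.2,0,1.6],"spin":0.7,"claw":0.7},{"xyz":[0.3,0,2.4],"spin":1.1,"claw":0.5},{"xyz":[0.4,0,3.2],"spin":1.5,"claw":0.3},{"xyz":[0.5,0,4],"spin":1.9,"claw":0.3},{"xyz":[0.6,0.1,4.8],"spin":2.3,"claw":0.3},{"xyz":[0.7,0.1,5.6],"spin":2.7,"claw":0.3},{"xyz":[0.8,0.1,6.17],"spin":2.7,"claw":0.3},{"xyz":[0.8,0.1,6.17],"spin":2.7,"claw":0.3},{"xyz":[0.8,0.1,6.17],"spin":2.7,"claw":0.3},{"xyz":[0.8,0.1,6.17],"spin":2.7,"claw":0.3}]' 20; python3 -c "
from h import *
go([.4755,-.028,.035],75.6)
im=manip.read_camera('wrist')[:,:,::-1];cv2.imwrite('pics/w5.png',im)
im=manip.read_camera('side')[:,:,::-1]
cv2.imwrite('pics/side5.png',cv2.resize(im[120:250,195:360],None,fx=4,fy=4,interpolation=2))
"
```

```text
t: 7.55
ee_pos: [0.4744, -0.0274, 0.1279]
eef_rot: [[0.247, 0.001, -0.969], [0.969, 0.0, 0.247], [0.0, -1.0, -0.001]]
wrist_force: [-0.5, 0.1, 0.7]
gripper_width: 0.0594
t 7.55 ee [ 0.4744 -0.0274  0.1279] head 75.68 -> xyz [-0.011  3.098 -0.036] spin 0.013
```

View pics/w5.png

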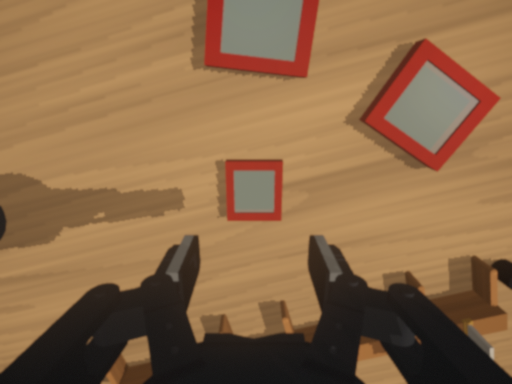

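View pics/side5.png

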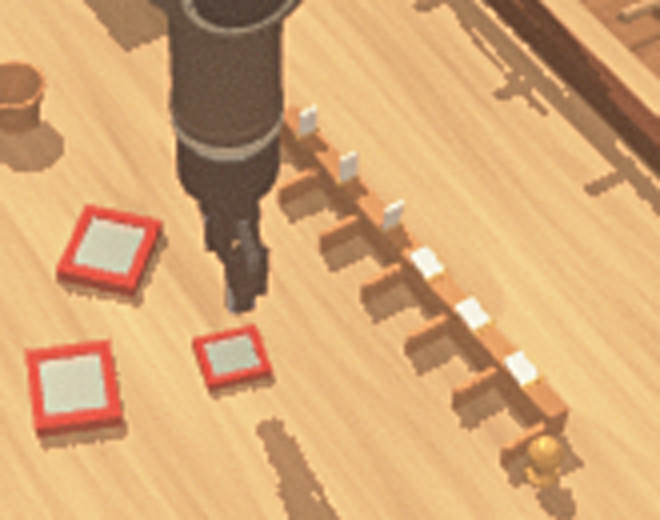

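The slide is squared between the jaws in the wrist view: it spans columns 227–282 and the jaws span 195–312. I'll descend.

```bash
python3 -m pendant '[{"xyz":[0,0.6,0],"spin":0,"claw":0.3},{"xyz":[0,1.2,0],"spin":0,"claw":0.3},{"xyz":[0,1.8,0],"spin":0,"claw":0.3},{"xyz":[0,2.4,0],"spin":0,"claw":0.3},{"xyz":[0,2.9,-0.03],"spin":0,"claw":0.3},{"xyz":[0,3.2,-0.03],"spin":0,"claw":0.3},{"xyz":[0,3.35,-0.03],"spin":0,"claw":0.3},{"xyz":[0,3.35,-0.03],"spin":0,"claw":0.3}]' 20; python3 -c "
from h import *
go([.4755,-.028,.025],75.6)
im=manip.read_camera('wrist')[:,:,::-1];cv2.imwrite('pics/w6.png',im)
im=manip.read_camera('side')[:,:,::-1]
cv2.imwrite('pics/side6.png',cv2.resize(im[150:250,195:320],None,fx=6,fy=6,interpolation=2))
"
```

```text
t: 8.32
ee_pos: [0.4745, -0.028, 0.0266]
eef_rot: [[0.248, -0.001, -0.969], [0.969, -0.0, 0.248], [-0.001, -1.0, 0.001]]
wrist_force: [-0.2, -0.7, -0.5]
gripper_width: 0.06
t 8.32 ee [ 0.4745 -0.028   0.0266] head 75.64 -> xyz [ 0.008  0.054 -0.033] spin 0.006
```

View pics/w6.png

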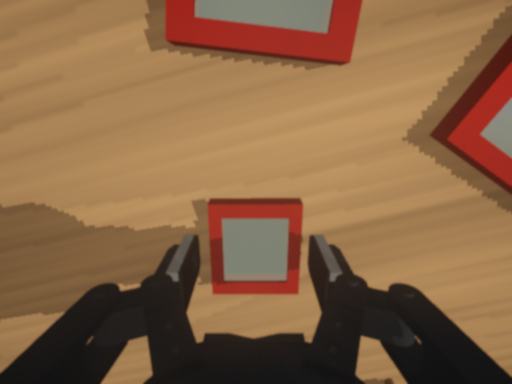

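View pics/side6.png

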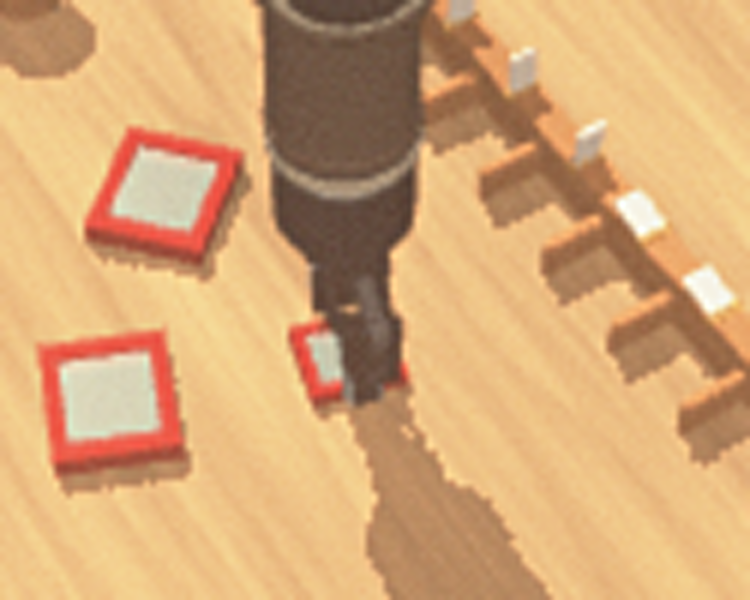

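Ray geometry puts the partly open tips about 13–14 mm ahead of the TCP, so they are still at slide-top height. I'll lower gently while watching force.

```bash
python3 -m pendant '[{"xyz":[0,0.1,-0.02],"spin":0,"claw":0.3},{"xyz":[0,0.2,-0.02],"spin":0,"claw":0.3},{"xyz":[0,0.27,-0.02],"spin":0,"claw":0.3},{"xyz":[0,0.27,-0.02],"spin":0,"claw":0.3}]' 20; python3 -c "
from h import *
im=manip.read_camera('wrist')[:,:,::-1];cv2.imwrite('pics/w7.png',cv2.resize(im[180:310,150:360],None,fx=3.5,fy=3.5))
"
```

```text
t: 8.75
ee_pos: [0.4752, -0.0277, 0.0192]
eef_rot: [[0.248, 0.0, -0.969], [0.969, 0.0, 0.248], [0.0, -1.0, 0.0]]
wrist_force: [-0.3, 1.3, 0.3]
gripper_width: 0.0595
```

View pics/w7.png

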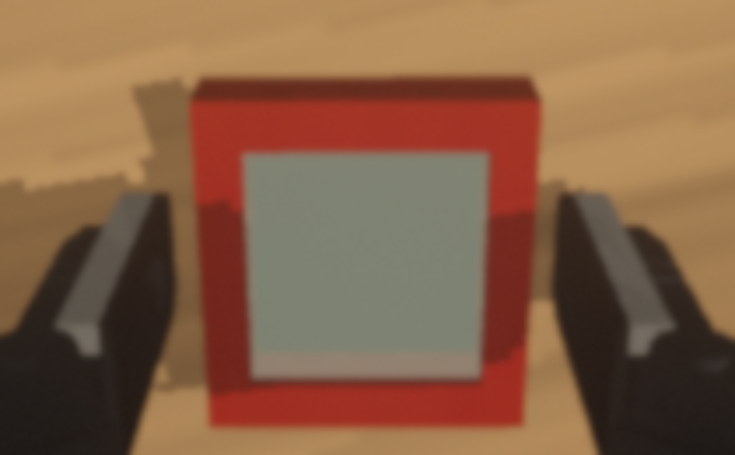

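```bash
python3 -m pendant '[{"xyz":[0,0,0],"spin":0,"claw":0.33},{"xyz":[0,0,0],"spin":0,"claw":0.36},{"xyz":[0,0,0],"spin":0,"claw":0.39},{"xyz":[0,0,0],"spin":0,"claw":0.4},{"xyz":[0,0,0],"spin":0,"claw":0.4},{"xyz":[0,0,0],"spin":0,"claw":0.4}]' 20; python3 -c "
from h import *
print([rk(x,-.033) for x in (-.17,-.165)], (np.array([.4755,-.028])-RO))
go([*rk(-.1685,-.033),.019],91.9)
im=manip.read_camera('wrist')[:,:,::-1];cv2.imwrite('pics/w8.png',cv2.resize(im[180:310,150:360],None,fx=3.5,fy=3.5))
"
```

```text
t: 9.3
ee_pos: [0.4752, -0.0278, 0.0193]
eef_rot: [[0.248, 0.0, -0.969], [0.969, 0.0, 0.248], [0.0, -1.0, -0.0]]
wrist_force: [-1.1, 0.1, -0.2]
gripper_width: 0.0514
[array([ 0.47650107, -0.06657716]), array([ 0.48149827, -0.06640964])] [-1.698e-01 -1.000e-04]
t 9.3 ee [ 0.4752 -0.0278  0.0193] head 75.66 -> xyz [-1.227  0.01  -0.41 ] spin -2.707
```

View pics/w8.png

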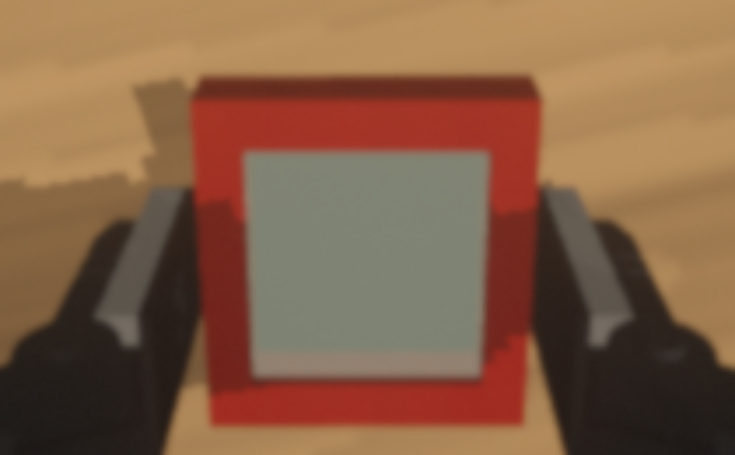

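```bash
python3 -m pendant '[{"xyz":[0,0,0],"spin":-0.45,"claw":0.4},{"xyz":[0,0,0],"spin":-0.9,"claw":0.4},{"xyz":[0,0,0],"spin":-1.35,"claw":0.4},{"xyz":[0,0,0],"spin":-1.8,"claw":0.4},{"xyz":[0,0,0],"spin":-2.25,"claw":0.4},{"xyz":[-0.1,0,-0.03],"spin":-2.7,"claw":0.4},{"xyz":[-0.3,0,-0.1],"spin":-2.8,"claw":0.4},{"xyz":[-0.55,0,-0.18],"spin":-2.8,"claw":0.4},{"xyz":[-0.8,0,-0.27],"spin":-2.75,"claw":0.4},{"xyz":[-1.05,0,-0.35],"spin":-2.71,"claw":0.4},{"xyz":[-1.25,0,-0.41],"spin":-2.71,"claw":0.4},{"xyz":[-1.25,0,-0.41],"spin":-2.71,"claw":0.4}]' 20; python3 -c "
from h import *
go([*rk(-.1685,-.033),.019],91.9)
i=manip.camera_info('wrist');im=manip.read_camera('wrist')[:,:,::-1].copy();cv2.imwrite('pics/w9.png',im)
for r in reds(im,'wrist',.010,i): print(*r)
"
```

```text
t: 10.35
ee_pos: [0.4779, -0.0693, 0.0194]
eef_rot: [[-0.031, 0.0, -1.0], [1.0, -0.001, -0.031], [-0.001, -1.0, -0.0]]
wrist_force: [-0.0, -0.2, 0.6]
gripper_width: 0.0511
t 10.35 ee [ 0.4779 -0.0693  0.0194] head 91.75 -> xyz [ 0.091  0.012 -0.007] spin -0.025
[253. 254.] [478.1 -69. ] [57.1 51. ] 1.8
[431.  47.] [374.8   1.3] [82.8 20.3] 77.3
```

View pics/w9.png

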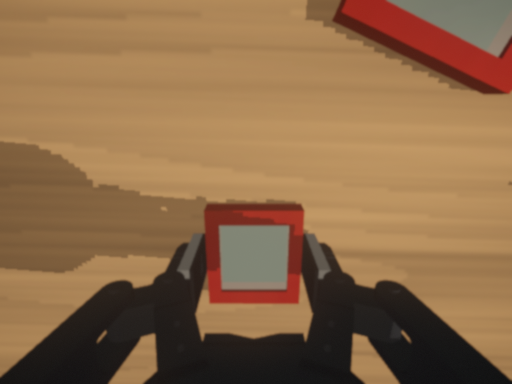

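The slide followed: yaw is now 1.8° at (478,−69) mm. I'll trim +2.7 mm sideways, then open and lift clear.

```bash
python3 -m pendant '[{"xyz":[0.06,0,0],"spin":0,"claw":0.4},{"xyz":[0.11,0,0],"spin":-0.02,"claw":0.4},{"xyz":[0.11,0,0],"spin":-0.02,"claw":0.4},{"xyz":[0.09,0,0],"spin":-0.02,"claw":0.35},{"xyz":[0.09,0,0],"spin":-0.02,"claw":0.3},{"xyz":[0.09,0,0],"spin":-0.02,"claw":0.3},{"xyz":[0.09,-0.4,0.1],"spin":0,"claw":0.3},{"xyz":[0.09,-1.3,0.8],"spin":0,"claw":0.5},{"xyz":[0.09,-2.4,1.7],"spin":0,"claw":0.77},{"xyz":[0.09,-2.8,2],"spin":0,"claw":0.77},{"xyz":[0.09,-2.8,2],"spin":0,"claw":0.77},{"xyz":[0.09,-2.8,2],"spin":0,"claw":0.77}]' 20; python3 -c "
from h import *
go([.432,-.068,.025],91.9)
i=manip.camera_info('wrist');im=manip.read_camera('wrist')[:,:,::-1].copy();cv2.imwrite('pics/w10.png',im)
for r in reds(im,'wrist',.010,i): print(*r)
s=manip.read_camera('side')[:,:,::-1].copy();cv2.imwrite('pics/side10.png',cv2.resize(s[130:250,195:350],None,fx=5,fy=5))
for r in reds(s,'side'): print(*r)
"
```

```text
t: 11.4
ee_pos: [0.4185, -0.0661, 0.1039]
eef_rot: [[-0.034, 0.003, -0.999], [0.999, 0.001, -0.034], [0.001, -1.0, -0.003]]
wrist_force: [0.3, 0.2, 0.5]
gripper_width: 0.0195
t 11.4 ee [ 0.4185 -0.0661  0.1039] head 91.95 -> xyz [-0.081  2.633 -0.441] spin 0.008
[254. 287.] [502.4 -62.9] [ 6.5 37.2] 1.9
[254. 240.] [454.3 -64.6] [ 8.6 29.9] 1.9
[471. 225.] [440.7 128. ] [89.6 73. ] 42.9
[363. 107.] [345.9  11.9] [81.5 71.4] 69.4
[259. 216.] [479.3 -64.9] [55.8 52. ] 1.7
[213. 217.] [346.9  11.8] [84.2 69.8] 70.9
[219. 183.] [442.1 129.1] [85.8 70.6] 43.9
```

View pics/w10.png

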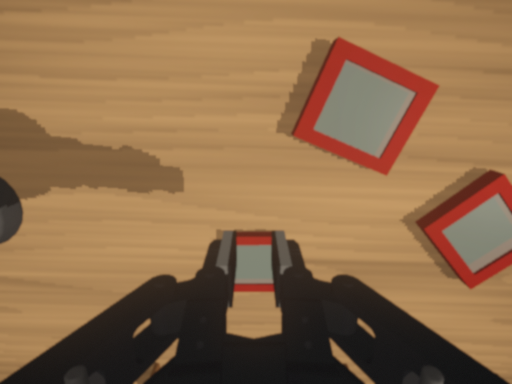

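View pics/side10.png

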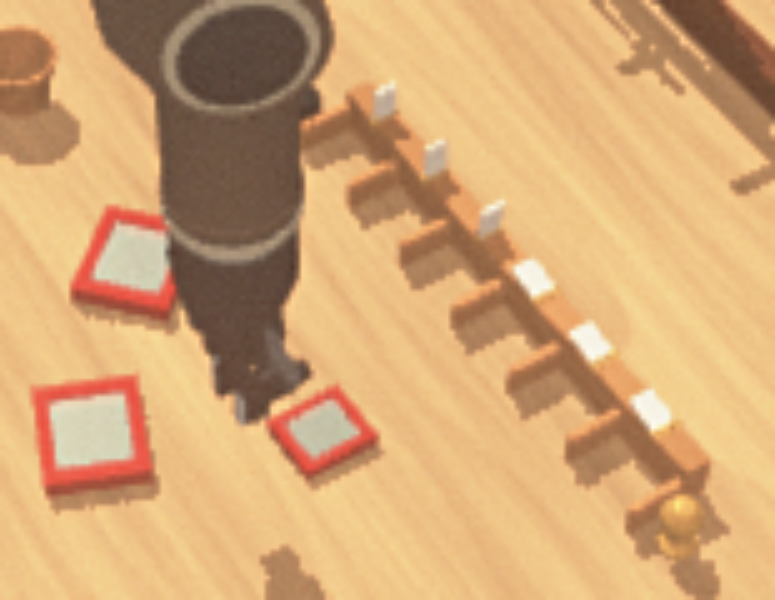

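Side view shows the slide clear of the gripper at about (479,−65) mm, yaw 1.7°, in line with gap D (the line is y ≈ −66.5). The flags are unchanged. I'll lower behind it with the fingers 20 mm apart.

```bash
python3 -m pendant '[{"xyz":[0,0.6,0],"spin":0,"claw":0.77},{"xyz":[0,1.2,0],"spin":0,"claw":0.77},{"xyz":[0,1.8,0],"spin":0,"claw":0.77},{"xyz":[0,2.2,0],"spin":0,"claw":0.77},{"xyz":[0,2.45,0],"spin":0,"claw":0.77},{"xyz":[0,2.6,0],"spin":0,"claw":0.77},{"xyz":[0,2.6,0],"spin":0,"claw":0.77}]' 20; python3 -c "
from h import *
go([*rk(-.067,-.033),.025],91.9); go([*rk(-.206,-.033),.025],91.9)
i=manip.camera_info('wrist');im=manip.read_camera('wrist')[:,:,::-1].copy();cv2.imwrite('pics/w11.png',im)
"
```

```text
t: 12.08
ee_pos: [0.4174, -0.0667, 0.0241]
eef_rot: [[-0.033, -0.002, -0.999], [0.999, -0.0, -0.033], [-0.0, -1.0, 0.002]]
wrist_force: [-0.1, -0.1, -0.8]
gripper_width: 0.0197
t 12.08 ee [ 0.4174 -0.0667  0.0241] head 91.9 -> xyz [-0.061 -0.043 -5.403] spin 0.0
t 12.08 ee [ 0.4174 -0.0667  0.0241] head 91.9 -> xyz [-0.062 -0.033 -0.77 ] spin 0.0
```

View pics/w11.png

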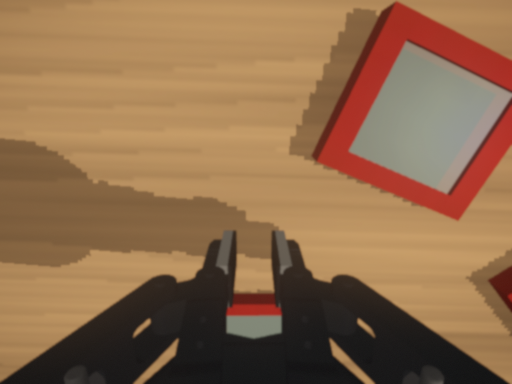

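The fingers are symmetric behind the slide's rear edge (image 253,293). I'll push slowly to just before the gap mouth, then look.

```bash
python3 -m pendant '[{"xyz":[-0.03,0,-0.25],"spin":0,"claw":0.77},{"xyz":[-0.05,0,-0.5],"spin":0,"claw":0.77},{"xyz":[-0.05,0,-0.75],"spin":0,"claw":0.77},{"xyz":[-0.05,0,-1.05],"spin":0,"claw":0.77},{"xyz":[-0.05,0,-1.35],"spin":0,"claw":0.77},{"xyz":[-0.05,0,-1.65],"spin":0,"claw":0.77},{"xyz":[-0.05,0,-1.95],"spin":0,"claw":0.77},{"xyz":[-0.05,0,-2.25],"spin":0,"claw":0.77},{"xyz":[-0.05,0,-2.55],"spin":0,"claw":0.77},{"xyz":[-0.05,0,-2.85],"spin":0,"claw":0.77},{"xyz":[-0.05,0,-3.1],"spin":0,"claw":0.77},{"xyz":[-0.05,0,-3.1],"spin":0,"claw":0.77}]' 20; python3 -c "
from h import *
go([*rk(-.067,-.033),.025],91.9)
s=manip.read_camera('side')[:,:,::-1].copy();cv2.imwrite('pics/side12.png',cv2.resize(s[140:250,220:350],None,fx=5.5,fy=5.5,interpolation=2))
for r in reds(s,'side'): print(*r)
s=manip.read_camera('scene')[:,:,::-1].copy();cv2.imwrite('pics/scene12.png',cv2.resize(s[165:300,220:350],None,fx=5,fy=4.4,interpolation=2))
print(proj('side',[*rk(-.03,-.033),.01]))
"
```

```text
t: 13.13
ee_pos: [0.5128, -0.0648, 0.0254]
eef_rot: [[-0.034, 0.002, -0.999], [0.999, -0.0, -0.034], [-0.0, -1.0, -0.002]]
wrist_force: [0.2, 1.2, 0.1]
gripper_width: 0.0199
t 13.13 ee [ 0.5128 -0.0648  0.0254] head 91.95 -> xyz [-0.02   0.017 -2.221] spin 0.008
[213. 216.] [346.8  11.2] [84.4 69.3] 69.6
[222. 182.] [442.1 128.9] [84.7 71.4] 42.5
[293.20848407 198.61951452]
```

View pics/side12.png

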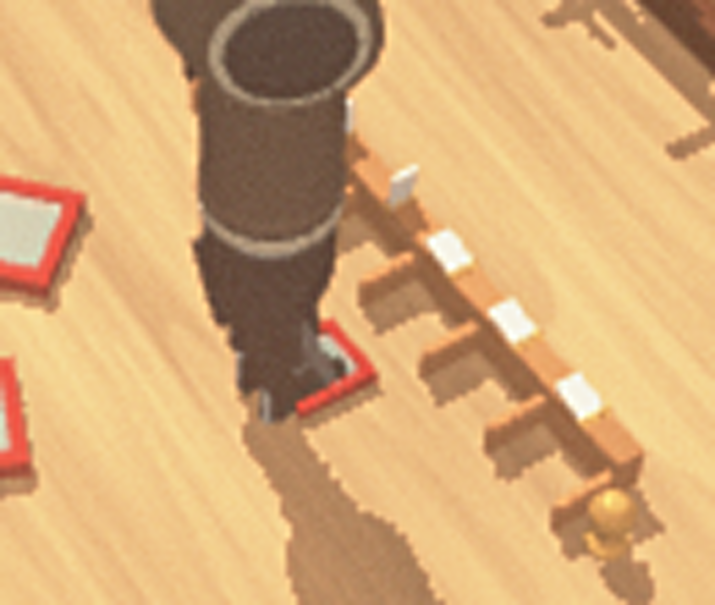

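View pics/scene12.png

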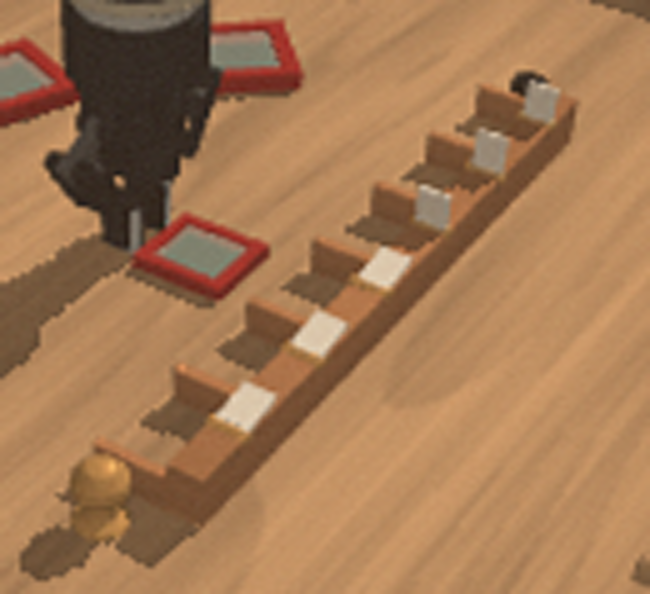

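```bash
python3 -c "
from h import *
a=RY;M=np.array([[np.cos(a),np.sin(a)],[-np.sin(a),np.cos(a)]])
f=lambda n,u,z:print(n,(M@(onplane(n,u,z)[:2]-RO)*1000).round(1))
S=lambda x,y:(x/5.5+220-.4,y/5.5+140-.4)
C=lambda x,y:(x/5+220-.4,y/4.4+165-.4)
print('slide corners front -y/+y');f('side',S(377,372),.01);f('side',S(330,322),.01)
f('scene',C(215,287),.01);f('scene',C(268,249),.01)
print('divider tips D/E,C/D');f('side',S(425,358),.025);f('side',S(362,290),.025)
f('scene',C(247,304),.025);f('scene',C(314,242),.025)
"
```

```text
slide corners front -y/+y
side [-65.7 -53.9]
side [-67.9  -6.3]
scene [-68.9 -56.1]
scene [-64.1 -10.8]
divider tips D/E,C/D
side [-42.2 -69.7]
side [-44.2  -5.6]
scene [-39.  -72.9]
scene [-38.7  -6.3]
```

Side and scene both suggest the slide sits 2–4 mm to the +y side of the gap centre. The margin is 5 mm, so I'll back off and measure slide and dividers in one wrist view.

```bash
python3 -m pendant '[{"xyz":[0,0,0.2],"spin":0,"claw":0.77},{"xyz":[0,-0.4,0.5],"spin":0,"claw":0.77},{"xyz":[0.5,-1.4,0.8],"spin":0,"claw":0.77},{"xyz":[1.2,-2.5,0.8],"spin":0,"claw":0.77},{"xyz":[1.9,-3.6,0.8],"spin":0,"claw":0.77},{"xyz":[2.5,-4.7,0.8],"spin":0,"claw":0.77},{"xyz":[2.6,-5.2,0.8],"spin":0,"claw":0.77},{"xyz":[2.6,-5.2,0.8],"spin":0,"claw":0.77},{"xyz":[2.6,-5.2,0.8],"spin":0,"claw":0.77}]'; python3 -c "
from h import *
import pickle
i=manip.camera_info('wrist');im=manip.read_camera('wrist')[:,:,::-1].copy();cv2.imwrite('pics/w13.png',im)
pickle.dump({k:np.array(v) for k,v in i.items()},open('w13.pkl','wb'))
for r in reds(im,'wrist',.010,i): print(*r)
for X in [(-.042,-.066),(-.042,0),(-.094,-.033)]: print(proj('wrist',[*rk(*X),.025],i))
"
```

```text
t: 13.98
ee_pos: [0.4837, 0.0126, 0.1817]
eef_rot: [[-0.035, 0.001, -0.999], [0.999, 0.001, -0.035], [0.001, -1.0, -0.001]]
wrist_force: [-1.3, 0.4, 0.1]
gripper_width: 0.0196
[187. 228.] [550.8 -60.3] [54.3 50.1] 2.0
[367. 137.] [441.7 128.4] [80.8 71.3] 43.4
[259.  38.] [345.3  10.8] [79.6 71.4] 69.7
[155.99119223 276.90624268]
[213.28635972 276.92769922]
[181.04444505 236.48076329]
```

View pics/w13.png

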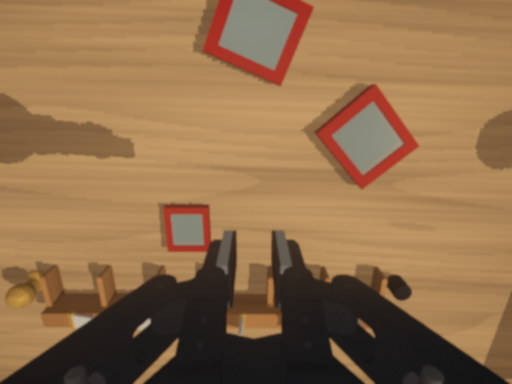

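```bash
python3 -c "
from h import *
im=cv2.imread('pics/w13.png')[195:325,30:250];cv2.imwrite('pics/w13c.png',cv2.resize(im,None,fx=3.6,fy=3.6,interpolation=2))"
```

```text
(no output)
```

View pics/w13c.png

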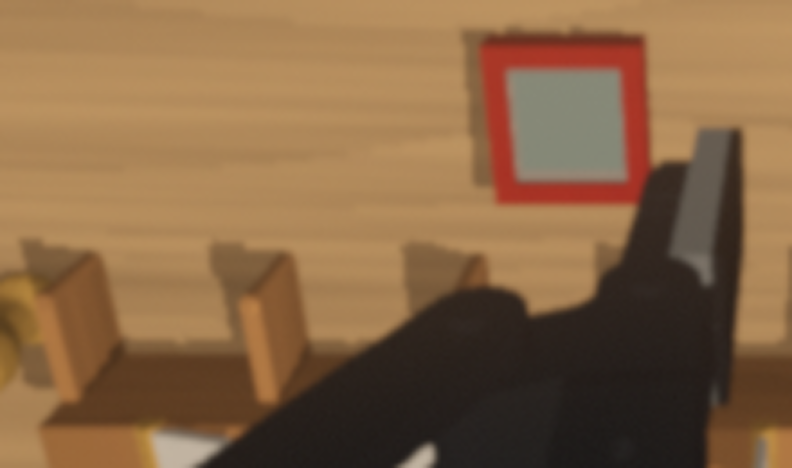

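```bash
python3 -c "
from h import *
import pickle
i=pickle.load(open('w13.pkl','rb'))
a=RY;M=np.array([[np.cos(a),np.sin(a)],[-np.sin(a),np.cos(a)]])
f=lambda u,z:print((M@(onplane('wrist',(u[0]/3.6+30-.36,u[1]/3.6+195-.36),z,i)[:2]-RO)*1000).round(1))
print('div bottom +y: expect -195,-129,-63');f((100,254),0);f((293,253),0);f((486,255),0)
print('div top mid: expect -198,-132');f((50,294),.025);f((254,294),.025)
print('slide front corners, rear');f((496,204),.01);f((652,204),.01);f((482,42),.01);f((645,40),.01)
"
```

```text
div bottom +y: expect -195,-129,-63
[ -41.  -196.1]
[ -41.4 -129.8]
[-40.7 -63.6]
div top mid: expect -198,-132
[ -42.8 -195.3]
[ -42.8 -130.1]
slide front corners, rear
[-66.6 -54.8]
[-66.6  -3.9]
[-123.5  -53.8]
[-124.2   -3.4]
```

Rack frame checks to 1 mm. The slide centre is at rack (−95,−29) and should be at y −33, so I'll cage it again and shift it 4–5 mm sideways.

```bash
python3 -c "
from h import *
go([*rk(-.096,-.029),.10],91.9);go([*rk(-.096,-.029),.019],91.9)"
```

```text
t 14.03 ee [0.4832 0.012  0.1808] head 91.92 -> xyz [-2.479  2.69  -2.157] spin 0.004
t 14.03 ee [0.4832 0.012  0.1808] head 91.92 -> xyz [-2.481  5.39  -2.159] spin 0.004
```

```bash
python3 -m pendant '[{"xyz":[-0.8,0.5,-0.7],"spin":0,"claw":0.5},{"xyz":[-1.6,1,-1.4],"spin":0,"claw":0.3},{"xyz":[-2.4,1.8,-2.1],"spin":0,"claw":0.3},{"xyz":[-2.48,2.6,-2.16],"spin":0,"claw":0.3},{"xyz":[-2.48,3.2,-2.16],"spin":0,"claw":0.3},{"xyz":[-2.48,3.7,-2.16],"spin":0,"claw":0.3},{"xyz":[-2.48,4.2,-2.16],"spin":0,"claw":0.3},{"xyz":[-2.48,4.5,-2.16],"spin":0,"claw":0.3},{"xyz":[-2.48,4.5,-2.16],"spin":0,"claw":0.3},{"xyz":[-2.48,4.5,-2.16],"spin":0,"claw":0.3}]'; python3 -c "
from h import *
go([*rk(-.096,-.029),.019],91.9)
i=manip.camera_info('wrist');im=manip.read_camera('wrist')[:,:,::-1].copy();cv2.imwrite('pics/w14.png',im)
for r in reds(im,'wrist',.010,i): print(*r)"
```

```text
t: 14.87
ee_pos: [0.5504, -0.0607, 0.0453]
eef_rot: [[-0.032, -0.002, -0.999], [0.999, -0.0, -0.032], [-0.0, -1.0, 0.002]]
wrist_force: [0.6, 1.0, 0.0]
gripper_width: 0.0601
t 14.87 ee [ 0.5504 -0.0607  0.0453] head 91.85 -> xyz [ 0.02   0.878 -0.001] spin -0.008
[252. 232.] [550.7 -61. ] [56.5 49.1] 1.9
```

View pics/w14.png

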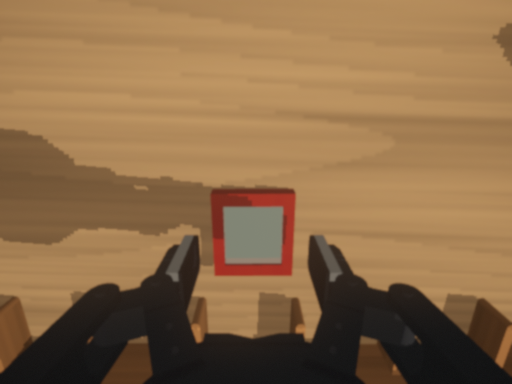

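```bash
python3 -m pendant '[{"xyz":[0,0.4,0],"spin":0,"claw":0.3},{"xyz":[0,0.7,0],"spin":0,"claw":0.3},{"xyz":[0,0.87,0],"spin":0,"claw":0.3},{"xyz":[0,0.87,0],"spin":0,"claw":0.35},{"xyz":[0,0.87,0],"spin":0,"claw":0.4},{"xyz":[0,0.87,0],"spin":0,"claw":0.4},{"xyz":[-0.05,0.87,0],"spin":0,"claw":0.4},{"xyz":[-0.1,0.87,0],"spin":0,"claw":0.4},{"xyz":[-0.15,0.87,0],"spin":0,"claw":0.4},{"xyz":[-0.15,0.87,0],"spin":0,"claw":0.4},{"xyz":[-0.15,0.87,0],"spin":0,"claw":0.4},{"xyz":[-0.15,0.87,0],"spin":0,"claw":0.4}]' 20; python3 -c "
from h import *
go([*rk(-.096,-.033),.019],91.9)
i=manip.camera_info('wrist');im=manip.read_camera('wrist')[:,:,::-1].copy();cv2.imwrite('pics/w15.png',im)
for r in reds(im,'wrist',.010,i): print(*r)"
```

```text
t: 15.92
ee_pos: [0.5516, -0.0645, 0.0203]
eef_rot: [[-0.033, 0.0, -0.999], [0.999, -0.0, -0.033], [-0.0, -1.0, -0.0]]
wrist_force: [-0.1, -0.4, -0.1]
gripper_width: 0.0515
t 15.92 ee [ 0.5516 -0.0645  0.0203] head 91.91 -> xyz [0.016 0.042 0.038] spin 0.002
[254. 248.] [550.5 -64. ] [57.1 50.9] 1.9
```

Slide is now at y −64.0 against a target of −64.1, yaw 1.9°. I'll release, move behind it and lower.

```bash
python3 -m pendant '[{"xyz":[0,0,0],"spin":0,"claw":0.35},{"xyz":[0,0,0],"spin":0,"claw":0.3},{"xyz":[0,0,0],"spin":0,"claw":0.3},{"xyz":[0,-0.5,0],"spin":0,"claw":0.3},{"xyz":[0,-1.3,0.3],"spin":0,"claw":0.4},{"xyz":[0,-1.6,1.2],"spin":0,"claw":0.6},{"xyz":[0,-1.6,1.75],"spin":0,"claw":0.77},{"xyz":[0,-1.6,1.8],"spin":0,"claw":0.77},{"xyz":[0,-1.6,1.8],"spin":0,"claw":0.77},{"xyz":[0,-1.6,1.8],"spin":0,"claw":0.77}]' 20; python3 -c "
from h import *
go([*rk(-.15,-.033),.025],91.9)
s=manip.read_camera('side')[:,:,::-1].copy();cv2.imwrite('pics/side16.png',cv2.resize(s[140:250,220:350],None,fx=5.5,fy=5.5,interpolation=2))
for r in reds(s,'side'): print(*r)
"
```

```text
t: 16.8
ee_pos: [0.4985, -0.0661, 0.0683]
eef_rot: [[-0.034, 0.001, -0.999], [0.999, 0.0, -0.034], [0.0, -1.0, -0.001]]
wrist_force: [-0.2, 0.2, -0.9]
gripper_width: 0.0199
t 16.8 ee [ 0.4985 -0.0661  0.0683] head 91.94 -> xyz [0.007 1.444 0.068] spin 0.006
[213. 216.] [347.   11.7] [83.4 69.3] 69.6
[222. 182.] [442.1 128.8] [86.1 70.6] 43.5
```

View pics/side16.png

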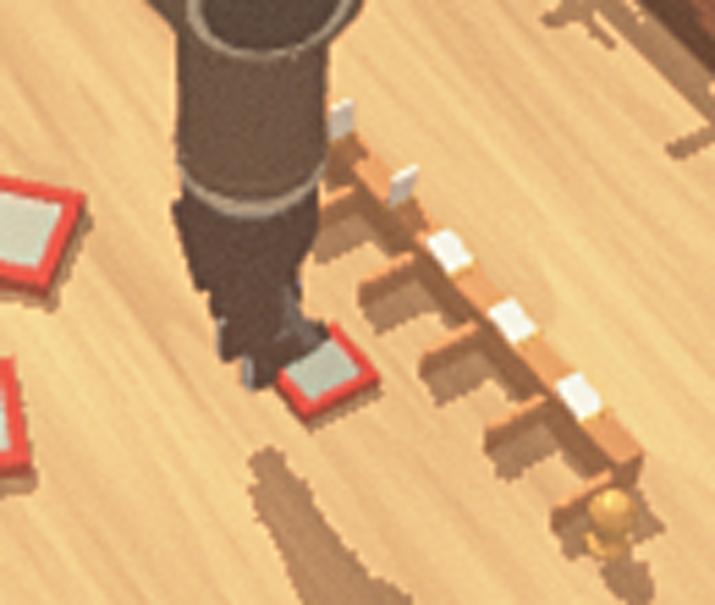

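```bash
python3 -m pendant '[{"xyz":[0,0.5,0.05],"spin":0,"claw":0.77},{"xyz":[0,1,0.05],"spin":0,"claw":0.77},{"xyz":[0,1.3,0.05],"spin":0,"claw":0.77},{"xyz":[0,1.44,0],"spin":0,"claw":0.77},{"xyz":[0,1.44,0],"spin":0,"claw":0.77},{"xyz":[0,1.44,-0.2],"spin":0,"claw":0.77},{"xyz":[0,1.44,-0.4],"spin":0,"claw":0.77},{"xyz":[0,1.44,-0.6],"spin":0,"claw":0.77},{"xyz":[0,1.44,-0.8],"spin":0,"claw":0.77},{"xyz":[0,1.44,-1],"spin":0,"claw":0.77},{"xyz":[0,1.44,-1.2],"spin":0,"claw":0.77},{"xyz":[0,1.44,-1.2],"spin":0,"claw":0.77}]' 20; python3 -c "
from h import *
go([*rk(-.067,-.033),.025],91.9)
s=manip.read_camera('scene')[:,:,::-1].copy();cv2.imwrite('pics/scene17.png',cv2.resize(s[165:300,220:350],None,fx=5,fy=4.4,interpolation=2))
"
```

```text
t: 17.85
ee_pos: [0.5353, -0.0649, 0.0252]
eef_rot: [[-0.034, 0.002, -0.999], [0.999, -0.0, -0.034], [-0.0, -1.0, -0.002]]
wrist_force: [0.3, -0.6, 0.0]
gripper_width: 0.0193
t 17.85 ee [ 0.5353 -0.0649  0.0252] head 91.95 -> xyz [ 0.008  0.01  -1.474] spin 0.008
```

View pics/scene17.png

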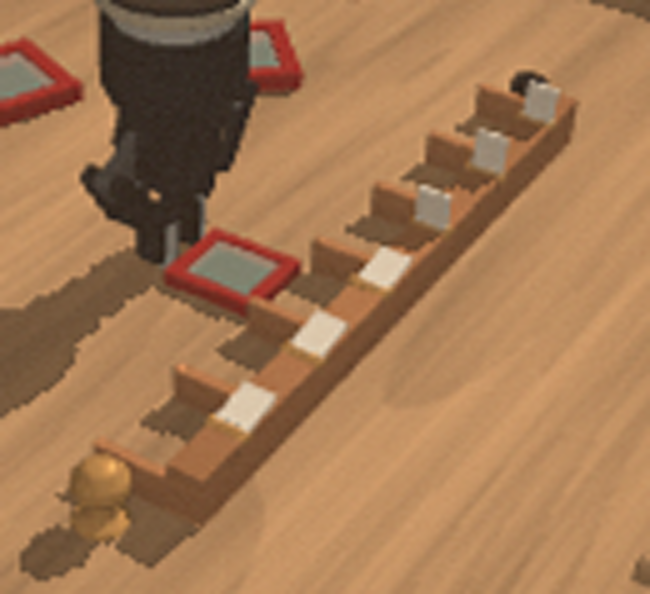

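The slide's front is at the mouth of gap D, between its dividers (crop 240,270). I'll keep pushing.

```bash
python3 -m pendant '[{"xyz":[0,0,-0.12],"spin":0,"claw":0.77},{"xyz":[0,0,-0.24],"spin":0,"claw":0.77},{"xyz":[0,0,-0.36],"spin":0,"claw":0.77},{"xyz":[0,0,-0.48],"spin":0,"claw":0.77},{"xyz":[0,0,-0.6],"spin":0,"claw":0.77},{"xyz":[0,0,-0.72],"spin":0,"claw":0.77},{"xyz":[0,0,-0.84],"spin":0,"claw":0.77},{"xyz":[0,0,-0.96],"spin":0,"claw":0.77},{"xyz":[0,0,-1.08],"spin":0,"claw":0.77},{"xyz":[0,0,-1.2],"spin":0,"claw":0.77},{"xyz":[0,0,-1.2],"spin":0,"claw":0.77}]' 20; python3 -c "
from h import *
go([*rk(-.067,-.033),.025],91.9)
s=manip.read_camera('scene')[:,:,::-1].copy();cv2.imwrite('pics/scene18.png',cv2.resize(s[165:300,220:350],None,fx=5,fy=4.4,interpolation=2))
"
```

```text
t: 18.82
ee_pos: [0.5705, -0.0638, 0.025]
eef_rot: [[-0.034, 0.001, -0.999], [0.999, -0.0, -0.034], [-0.0, -1.0, -0.001]]
wrist_force: [0.7, 0.5, -0.5]
gripper_width: 0.0194
t 18.82 ee [ 0.5705 -0.0638  0.025 ] head 91.93 -> xyz [ 0.011  0.001 -0.299] spin 0.005
```

View pics/scene18.png

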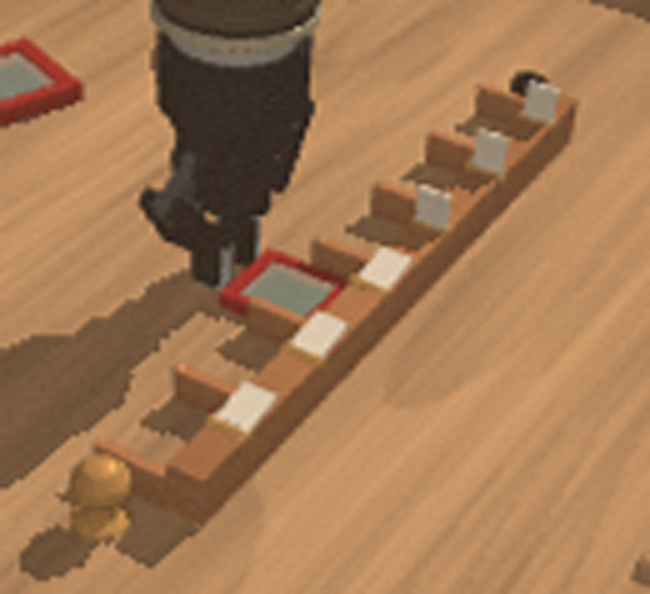

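Slide is inside gap D. I'll make the last ~9 mm in small steps until the force rises.

```bash
python3 -m pendant '[{"xyz":[0,0,-0.05],"spin":0,"claw":0.77},{"xyz":[0,0,-0.1],"spin":0,"claw":0.77},{"xyz":[0,0,-0.15],"spin":0,"claw":0.77},{"xyz":[0,0,-0.2],"spin":0,"claw":0.77},{"xyz":[0,0,-0.23],"spin":0,"claw":0.77},{"xyz":[0,0,-0.26],"spin":0,"claw":0.77},{"xyz":[0,0,-0.26],"spin":0,"claw":0.77}]' 20; python3 -m pendant '[{"xyz":[0,0,-0.03],"spin":0,"claw":0.77},{"xyz":[0,0,-0.05],"spin":0,"claw":0.77},{"xyz":[0,0,-0.05],"spin":0,"claw":0.77}]'
```

```text
t: 19.45
ee_pos: [0.5776, -0.0636, 0.025]
eef_rot: [[-0.034, 0.0, -0.999], [0.999, -0.0, -0.034], [-0.0, -1.0, -0.0]]
wrist_force: [-0.4, 0.1, 0.3]
gripper_width: 0.02
t: 19.7
ee_pos: [0.579, -0.0635, 0.025]
eef_rot: [[-0.034, 0.0, -0.999], [0.999, 0.0, -0.034], [-0.0, -1.0, -0.0]]
wrist_force: [-0.2, -0.2, -0.4]
gripper_width: 0.0196
```

```bash
python3 -m pendant '[{"xyz":[0,0,-0.03],"spin":0,"claw":0.77},{"xyz":[0,0,-0.05],"spin":0,"claw":0.77},{"xyz":[0,0,-0.05],"spin":0,"claw":0.77}]'; python3 -m pendant '[{"xyz":[0,0,-0.03],"spin":0,"claw":0.77},{"xyz":[0,0,-0.05],"spin":0,"claw":0.77},{"xyz":[0,0,-0.05],"spin":0,"claw":0.77}]'; python3 -c "
from h import *
s=manip.read_camera('scene')[:,:,::-1].copy();cv2.imwrite('pics/scene19.png',cv2.resize(s[165:300,220:350],None,fx=5,fy=4.4,interpolation=2))"
```

```text
t: 19.95
ee_pos: [0.5799, -0.0635, 0.0249]
eef_rot: [[-0.033, -0.001, -0.999], [0.999, 0.0, -0.033], [0.0, -1.0, 0.001]]
wrist_force: [-3.1, -0.1, 1.1]
gripper_width: 0.0199
t: 20.2
ee_pos: [0.5801, -0.0635, 0.0247]
eef_rot: [[-0.033, -0.004, -0.999], [0.999, 0.001, -0.033], [0.001, -1.0, 0.004]]
wrist_force: [-7.0, 0.0, 5.2]
gripper_width: 0.0197
```

View pics/scene19.png

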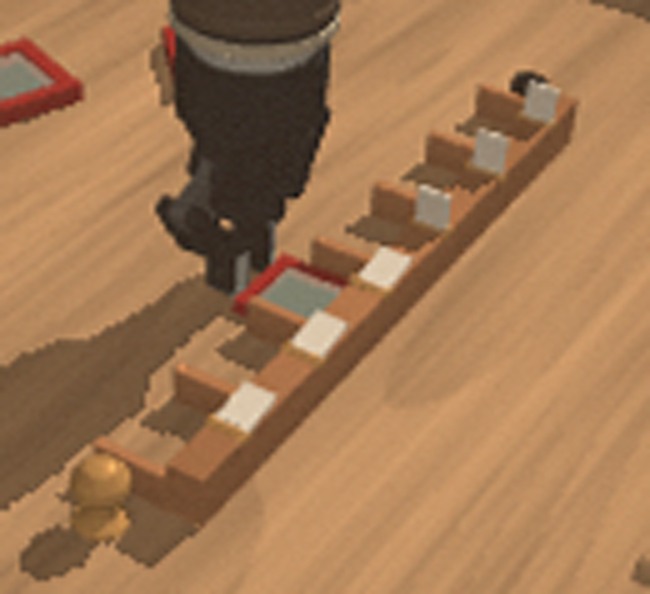

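The push stalled with force rising to 7 N at TCP x 0.580, i.e. rack x ≈ −65. That matches fully home. I'll back off and rise clear.

```bash
python3 -m pendant '[{"xyz":[0,0,0.1],"spin":0,"claw":0.77},{"xyz":[0,0,0.3],"spin":0,"claw":0.77},{"xyz":[0,0,0.8],"spin":0,"claw":0.77},{"xyz":[0,-0.6,1.4],"spin":0,"claw":0.77},{"xyz":[0,-1.4,2.2],"spin":0,"claw":0.77},{"xyz":[0,-2.4,3],"spin":0,"claw":0.77},{"xyz":[0,-3.4,3.6],"spin":0,"claw":0.77},{"xyz":[0,-4.4,4],"spin":0,"claw":0.77},{"xyz":[0,-5.2,4.2],"spin":0,"claw":0.77},{"xyz":[0,-5.2,4.2],"spin":0,"claw":0.77},{"xyz":[0,-5.2,4.2],"spin":0,"claw":0.77}]'; python3 -c "
from h import *
i=manip.camera_info('wrist');im=manip.read_camera('wrist')[:,:,::-1].copy();cv2.imwrite('pics/w20.png',im)
for n in ['scene','side']:
    s=manip.read_camera(n)[:,:,::-1].copy();cv2.imwrite(f'pics/{n}20.png',s)
    c=s[165:300,220:350] if n=='scene' else s[130:240,230:350]
    cv2.imwrite(f'pics/{n}20c.png',cv2.resize(c,None,fx=5,fy=5,interpolation=2))
    for r in reds(s,n): print(n,*r)
a=RY;M=np.array([[np.cos(a),np.sin(a)],[-np.sin(a),np.cos(a)]])
"
```

```text
t: 21.17
ee_pos: [0.4568, -0.0673, 0.1824]
eef_rot: [[-0.034, 0.005, -0.999], [0.999, 0.002, -0.034], [0.001, -1.0, -0.005]]
wrist_force: [0.2, 1.0, -1.1]
gripper_width: 0.0195
scene [219. 184.] [349.8   6.7] [85.4 83.4] 68.9
scene [266. 178.] [445.3 122.3] [80.3 86.2] 43.3
side [213. 216.] [347.1  12.1] [84.8 69.4] 70.0
side [222. 182.] [442.1 128.7] [86.4 71.2] 43.9
```

View pics/side20c.png

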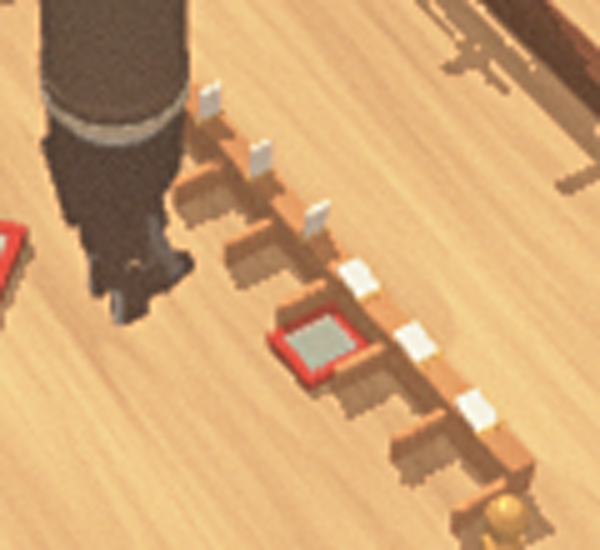

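View pics/scene20.png

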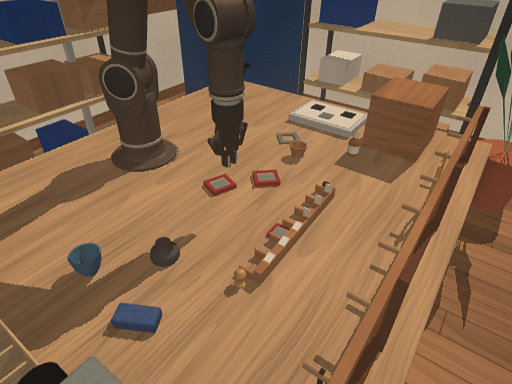

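View pics/side20.png

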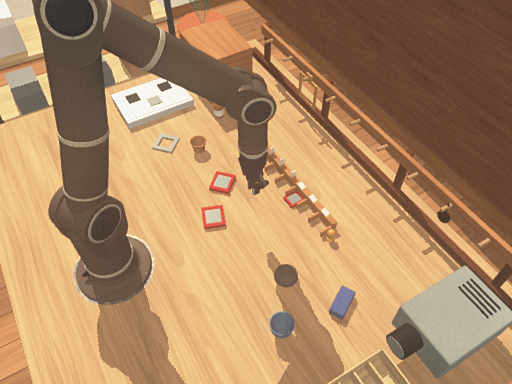

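Side and scene show the slide in gap D against the stop, F, E and D tipped, C, B and A upright, and the other things where they were. One numeric check of depth.

```bash
python3 -c "
from h import *
a=RY;M=np.array([[np.cos(a),np.sin(a)],[-np.sin(a),np.cos(a)]])
S=lambda x,y:(x/5+230-.4,y/5+130-.4)
for u,z in [((270,333),.01),((312,383),.01),((365,345),.01),((330,306),.01)]: print((M@(onplane('side',S(*u),z)[:2]-RO)*1000).round(1))
for z,u in [(.025,(337,372)),(.025,(277,305))]: print('div',(M@(onplane('side',S(*u),z)[:2]-RO)*1000).round(1))
"
```

```text
[-51.6  -6.7]
[-52.2 -57.3]
[ -3.  -50.2]
[-3.1 -9.4]
div [-40.2 -67.5]
div [-41.    1.4]
```

View pics/w20.png

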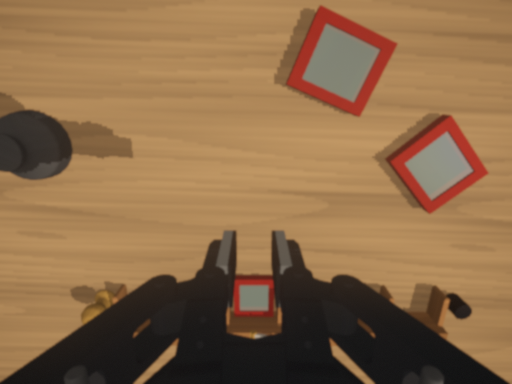

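```bash
python3 -c "
from workcell import manip
print(manip.job_done())"
```

```text
the job is handed in; nothing more can be done
None
```

The job is done and handed in at about 21 s of the 72 s allowed. The brass post is at the right-hand (−y) end, so the first, second and third gaps were F, E and D.

- **Flags:** I swept a closed fingertip a few millimetres above the back rail and tipped F, E and D in that order. The last pictures show those three lying over and C, B and A upright.
- **Slide:** I turned and centred the smallest red mount flat on the sill with the jaws loosely around it. I then pushed it from behind into gap D until it stalled against the back stop, where the wrist force rose to about 7 N.
- **One mend:** After the first push the slide sat about 4 mm off the gap centre, so I centred it again before pushing it in.
- **Depth check:** The side camera put the slide's rear edge at about −52 mm, against −56 mm nominal. I put the difference down to camera and rack-position error; the other evidence that it is home is the stall and the pictures.
- **Surroundings:** The other two red mounts measured within 1 mm of their starting positions. The other things I checked only by eye, and they looked unmoved. The gripper ended about 16 cm above the sill, clear of everything.

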